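# Tip only the spent protectors out of a two-section dish

## Robot

A 6-joint arm with a two-finger parallel gripper is mounted at the origin on the work surface. World frame = base frame: x ahead of the robot, y to its left, z up, the work surface at z = 0. Lengths are in mm, angles in rad, forces in N, time in s.
With the tool pointing down it reaches from about 350 to 775 mm from the base axis. Payload 7.3 kg.
Tool frame: the origin (TCP) lies on the mounting face of the last link; the fingertips stand 178 mm ahead of it and the grasp point (between the pads) lies 159 mm ahead of it (bot.grip_point_offset is the distance from the TCP to the grasp point, in mm); x points along the fingers, y is the direction in which the jaws open and shut, and the axes are right-handed (so a half turn about x gives the same grasp; the last joint's range is limited). The gripper opens to 92 mm and grips with 3 to 60 N. Pads are 19 mm wide; open, the fingers measure 130 mm over their backs; the gripper's body (75 mm by 190 mm) begins 47 mm behind the grasp point.
Start: joints at [1.004, 0.342, 1.524, -0, 1.275, -0.146], TCP at [214.437, 479.212, 404.741] pointing down, gripper open.
Joint ranges: [-2.53, 2.53], [-0.77, 2.02], [0.04, 2.7], [-1, 4.14], [0.28, 2.66], [-3.11, 3.11]. Speed limits (rad/s): [2.57, 2.57, 3.14, 3.14, 3.14, 3.14].

## Interface

Orientations are given as [roll, pitch, yaw] about the fixed x, y, z axes, in that order (R = Rz(yaw) Ry(pitch) Rx(roll)).
In Python, from plant import bot gives the robot as it stands.
- The arm moves only by the tool arm_command, never from a script. Its argument "moves" is a list of rows, each a list of 5 numbers: the shift along the tool's x, y, z in cm, then the turn about the tool's x in degrees, then the opening, from 0 (shut) to 1 (fully open). A call has 1 to 10 rows; each row is the pose to reach, as a shift and turn from the pose measured when the call began, along the tool's axes at that moment; what a row does not reach only later rows make up. A row lasts 1/10 s, in which the tool goes at most 50 mm and 8.59 degrees, less where a joint would pass 70% of its speed; a pose out of reach is approached as far as the arm can. A call with a gripper value outside its range is refused whole. The fingers move at their own pace and stop on an object; the grip force is fixed at half the most. Time passes only in rows, so rows that repeat a pose let the fingers close. It gives the time, the measured TCP pose, the force and the opening at its end, in the units of the state.
- bot.get_obs(): the state, without advancing time (a new reading comes with each control period).
- bot.capture(name): name is "scene" or "side" or "wrist"; returns a dict with "frame" (480x640x3 uint8, blue, green, red), "K" (3x3 intrinsics, pixels), "origin" and "orientation" of the camera in the world; the wrist camera has in their place "T_tool_cam" (4x4, takes a point from camera to tool coordinates, whose origin is the TCP and whose axes are the tool frame's). Camera axes: x right, y down, z forward; pixel columns grow to the right and rows downward; lengths in mm; the calibration is good to about 2 mm. A picture is of the moment at which its call begins: read the wrist's pose just before it. There is no depth.
- bot.close_job(): hands the job in, once; it reports no verdict.
The state is a dict: "time": time; "joint_positions": joint angles; "dq": joint speeds; "tau": joint torques, N m; "tool_pos": TCP position; "tcp_rot": TCP orientation; "contact_force": force on the tool from outside, world axes, zero at the start; "moment": the same for the moment, N m; "grip_width": finger opening in mm.
Only numpy, scipy, OpenCV 4.12 (cv2) and the standard library are available. Lean on these libraries where they do the work, as an engineer would, in place of code of your own. Each camera call takes 0.05 s, during which the arm holds its last target.

## Task

Lift the blue two-section dish out of its wooden rest and set it down on the counter with its brass-protector end towards the grey tilting bin. Then take hold of it again and tip it so that only the two spent brass protectors slide out into the bin, the two white fuse carriers staying in their own compartment, and stand the dish level on the counter again. Leave everything else on the counter where it lies.

Things in the scene. Friction and masses are not known exactly. Their poses are not given: they have to be found in the camera images.
- dish_mid (a point): centre, half-way up (18 mm above the underside), of a blue enamelled two-section dish: 156 mm long (its x), 56 mm wide (y), 0.3 kg; the long side walls are flat, parallel, 36 mm high, 3 mm thick. A cross wall at the middle (4 mm thick, top 34 mm above the underside) parts it: brass protectors at -x, white fuse carriers at +x. In the rest its underside is 8 mm above the counter
- dish_tab (a point): the centre of the dish's black grip tab, on top of the cross wall above the dish's middle, 46 mm above its underside; 10 mm thick along the dish's x, 30 mm wide along y, its top 58 mm above the underside. In the rest this is the only place where the dish can be gripped. Same axes as the dish
- rest: fixed varnished wooden rest, 180 x 94 mm; origin at the middle of its underside on the counter. Base 8 mm thick, two cheeks (172 mm long, 14 mm thick, tops 40 mm above the counter) stand 3 mm beside the dish's long sides; both ends open. Its x axis lies along the dish. The counter between the rest and the bin is clear
- bin_stand: fixed dark steel bracket of the tilting bin, base 200 x 130 mm; origin at the middle of its underside on the counter. Its x axis lies along the pivot pin, 76 mm above the counter; cheeks at x = +-87 mm, tops at 92 mm
- bin_mouth (a point): the middle of the open mouth of the dented grey steel bin, 94 mm above the counter; mouth 156 mm along the pivot (x) and 124 mm across (y); 70 mm deep, floor 76 mm across; axes turn with the bin
- bin (a joint): swing of the bin about its pivot, 0 when it hangs level, range -0.7 to 0.7 rad; it swings freely and gravity brings it back to level
- protector1_center (a point): centre of a spent brass protector in the dish: hexagonal body 14 mm across flats with a black tip, 26 mm long (its y), 30 g
- protector2_center (a point): the other spent brass protector in the dish, the same
- carrier1_center (a point): centre of a white porcelain fuse carrier in the dish: 13 x 44 x 16 mm (long along y) with brass end caps, 22 g
- carrier2_center (a point): the other fuse carrier in the dish, the same
- carrier_side (a point): middle of the fuse-carrier compartment, 30 mm from the cross wall on the dish's +x side, 12 mm above the underside. Both compartments are alike: floor 3 mm thick, flat for 40 mm from the cross wall, then a 25 degree ramp up to an open pouring lip at the end. Tipped 60 to 70 degrees the lower one empties for certain, the cross wall holding the upper one's parts
- brass_lip (a point): middle of the pouring lip at the brass end of the dish: 78 mm from the dish's middle on its -x side, 20 mm above the underside; the lip is 50 mm wide between the side walls
- handset: bystander: cracked black telephone handset lying cups down, 212 mm long (its y), 61 mm high; origin at the middle of its underside
- pliers: bystander: steel pliers with red handles, 165 mm long (its y), 13 mm high; origin under the pivot
- screwdriver: bystander: screwdriver with a yellow handle, 190 mm long (its x, handle to -x), lying on the counter; origin on its underside
- tin: bystander: round green tin with a steel lid, 70 mm across, 34 mm high; origin at the middle of its underside
- spare_protector: bystander: a brass protector like those in the dish, lying on the counter; origin on its underside
- spare_carrier: bystander: a white fuse carrier like those in the dish, lying on the counter; origin on its underside
Things that resemble listed ones, but are neither listed nor needed, are in the scene too. What is shaped like the part that bears dish_mid but red or turquoise is not meant.

How it is judged (in metres and radians):
On the way, in this order (a step that is already met when the one before it is completed fails the run):
1. the dish stands on the counter, out of its rest and let go, with its brass end towards the bin (height (world z) of dish_mid below 0.022 m and angle between dish_mid's own z axis and vertical below 0.06 rad and contact force between the fingers and dish below 0.1 N and x of bin_mouth in the frame of dish_mid below -0.12 m), for 0.2 s.
2. the dish is tipped by more than 35 degrees (angle between dish_mid's own z axis and vertical above 0.61 rad), for 0.1 s.
At the end, for the whole second after the job is handed in: both brass protectors lie in the bin; the dish stands level on the counter (within 3 degrees and 4 mm of resting on it), out of its rest, at rest; both fuse carriers lie in their own compartment of it (height (world z) of dish_mid below 0.022 m and angle between dish_mid's own z axis and vertical below 0.052 rad and linear speed of dish below 0.02 m/s and x of protector1_center in the frame of bin_mouth between -0.078 and 0.078 m and y of protector1_center in the frame of bin_mouth between -0.062 and 0.062 m and z of protector1_center in the frame of bin_mouth between -0.075 and 0 m and x of carrier1_center in the frame of dish_mid between 0 and 0.075 m and y of carrier1_center in the frame of dish_mid between -0.028 and 0.028 m and z of carrier1_center in the frame of dish_mid between -0.018 and 0.018 m and linear speed of each of protector1, protector2 below 0.03 m/s and x of protector2_center in the frame of bin_mouth between -0.078 and 0.078 m and y of protector2_center in the frame of bin_mouth between -0.062 and 0.062 m and z of protector2_center in the frame of bin_mouth between -0.075 and 0 m and x of carrier2_center in the frame of dish_mid between 0 and 0.075 m and y of carrier2_center in the frame of dish_mid between -0.028 and 0.028 m and z of carrier2_center in the frame of dish_mid between -0.018 and 0.018 m); the robot touches nothing.
It fails at once if a fuse carrier leaves its compartment (more than 65 mm from its middle, or past the cross wall) (distance between any of carrier1_center, carrier2_center and carrier_side above 0.065 m or x of any of carrier1_center, carrier2_center in the frame of dish_mid below -0.002 m).
It fails at once if a bystander is moved by more than 25 mm (distance of any of handset, pliers, screwdriver, tin, spare_protector, spare_carrier from where it was at the start of the episode above 0.025 m).
It also fails if it takes over 72 s, if anything falls off the work surface, if the arm or the gripper's body presses on something with over 40 N, if the wrist force passes 120 N, or if a joint passes its speed limit or range.

## Working session

There is one attempt and no reset: what is moved stays moved. The work goes in short steps, Python scripts to look and compute and a tool call to move; the robot and the scene stay as the last step left them, time stands still between calls to the robot, and variables do not carry over. Pictures are saved under pics/ and viewed, and the job is handed in when it is done.

Besides the shell and the picture viewer there is one more tool, called after "Call:" as name([rows], argument=value, ...), one row to a line, values as JSON. arm_command: Moves the arm, as the interface text tells. Its arguments: {"type":"object","properties":{"moves":{"type":"array"}},"required":["moves"]}

```bash
ls; mkdir -p pics; python3 - <<'E'
from plant import bot
import cv2
o=bot.get_obs(); print(o)
for n in ["scene","side","wrist"]:
    c=bot.capture(n); cv2.imwrite(f"pics/{n}0.png",c["frame"])
    print(n,{k:v for k,v in c.items() if k!="frame"})
E
```

```text
pics
{'time': 0.0, 'joint_positions': array([ 1.00397590e+00,  3.42736916e-01,  1.52500835e+00, -3.54994659e-05,
        1.27538340e+00, -1.46020391e-01]), 'dq': array([-0.00109539, -0.00021376, -0.00068134, -0.00052327, -0.00039783,
        0.00166651]), 'tau': array([-1.43244040e-03, -4.31248856e+01, -2.44211268e+01,  7.16570718e-02,
        5.60021424e-02, -4.80005224e-05]), 'tool_pos': array([214.3815978 , 479.09315713, 404.04040651]), 'tcp_rot': array([-1.69472033,  1.56925994, -2.11551001]), 'contact_force': array([-0.58059671,  0.01059642,  0.17287488]), 'moment': array([ 0.01283648,  0.02498892, -0.01610822]), 'grip_width': 91.46604775683434}
scene {'K': array([[457.53162194,   0.        , 321.29225496],
       [  0.        , 457.53162194, 237.07199553],
       [  0.        ,   0.        ,   1.        ]]), 'origin': array([1237.98780026,   19.6979798 , 1092.26800369]), 'orientation': array([-2.5279452 , -0.00277046,  1.57460581])}
side {'K': array([[483.06125486,   0.        , 322.48161234],
       [  0.        , 483.06125486, 246.50609066],
       [  0.        ,   0.        ,   1.        ]]), 'origin': array([   -1.7823065 , -1033.37646565,   827.45969393]), 'orientation': array([-2.13087494,  0.01283202, -0.463257  ])}
wrist {'K': array([[375.70243611,   0.        , 319.15554418],
       [  0.        , 375.70243611, 239.53671747],
       [  0.        ,   0.        ,   1.        ]]), 'T_tool_cam': array([[ 1.03540094e-03, -2.47814431e-01,  9.68806965e-01,
         1.94756622e+01],
       [ 9.99999249e-01,  8.92116190e-04, -8.40539883e-04,
         6.47218719e-01],
       [-6.55990465e-04,  9.68807108e-01,  2.47815169e-01,
        -6.52549977e+01],
       [ 0.00000000e+00,  0.00000000e+00,  0.00000000e+00,
         1.00000000e+00]])}
```

View pics/scene0.png

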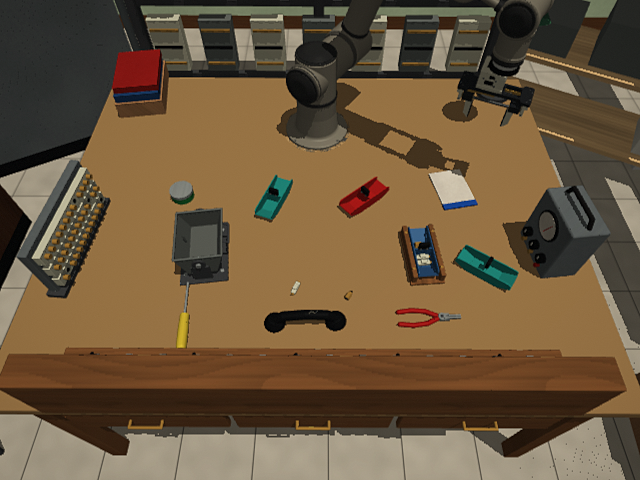

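View pics/side0.png

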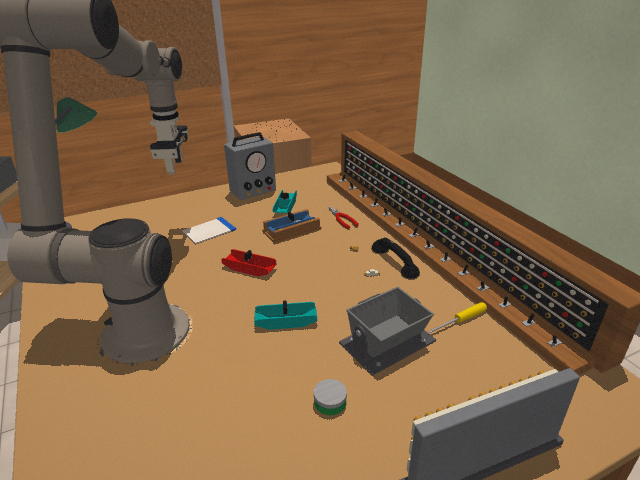

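View pics/wrist0.png

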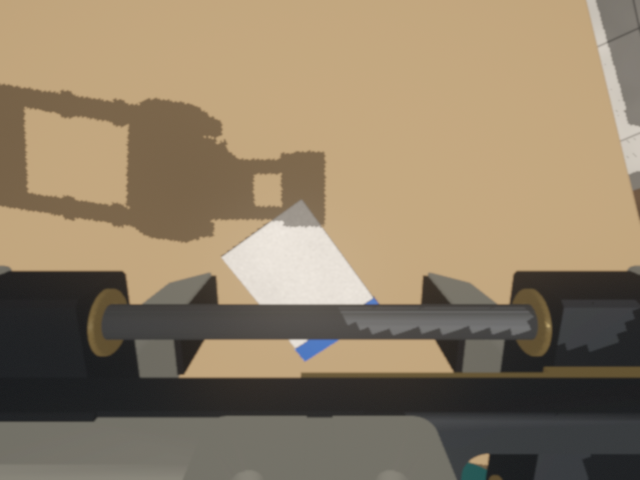

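```bash
cat > h.py <<'E'
import numpy as np, cv2
from scipy.spatial.transform import Rotation as R
from plant import bot
def cam(n):
    o=bot.get_obs(); c=bot.capture(n)
    if "origin" in c:
        T=np.eye(4); T[:3,:3]=R.from_euler('xyz',c["orientation"]).as_matrix(); T[:3,3]=c["origin"]
    else:
        W=np.eye(4); W[:3,:3]=R.from_euler('xyz',o["tcp_rot"]).as_matrix(); W[:3,3]=o["tool_pos"]; T=W@c["T_tool_cam"]
    return c["frame"],c["K"],T
def proj(p,K,T):
    p=np.atleast_2d(p); q=(p-T[:3,3])@T[:3,:3]; u=q@K.T; return u[:,:2]/u[:,2:]
def ray(uv,z,K,T):
    d=T[:3,:3]@np.linalg.solve(K,[*uv,1.]); t=(z-T[2,3])/d[2]; return T[:3,3]+t*d
E
python3 - <<'E'
from h import *
for n,r in [("scene",(165,130,520,340)),("side",(230,170,480,400))]:
    f,K,T=cam(n); x0,y0,x1,y1=r
    if n=="scene":
        for k,(a,b,c,d) in {"dish":(380,210,460,290),"bin":(165,170,245,290)}.items():
            cr=cv2.resize(f[b:d,a:c],None,fx=600/(d-b)*1.0,fy=600/(d-b),interpolation=cv2.INTER_CUBIC); cv2.imwrite(f"pics/{n}_{k}.png",cr); print(cr.shape)
    else:
        for k,(a,b,c,d) in {"dish":(250,190,340,250),"bin":(335,280,445,375)}.items():
            s=min(800/(c-a),600/(d-b)); print(s)
            cr=cv2.resize(f[b:d,a:c],None,fx=s,fy=s,interpolation=cv2.INTER_CUBIC); cv2.imwrite(f"pics/{n}_{k}.png",cr)
E
```

```text
(600, 600, 3)
(600, 400, 3)
8.88888888888889
6.315789473684211
```

View pics/scene_dish.png

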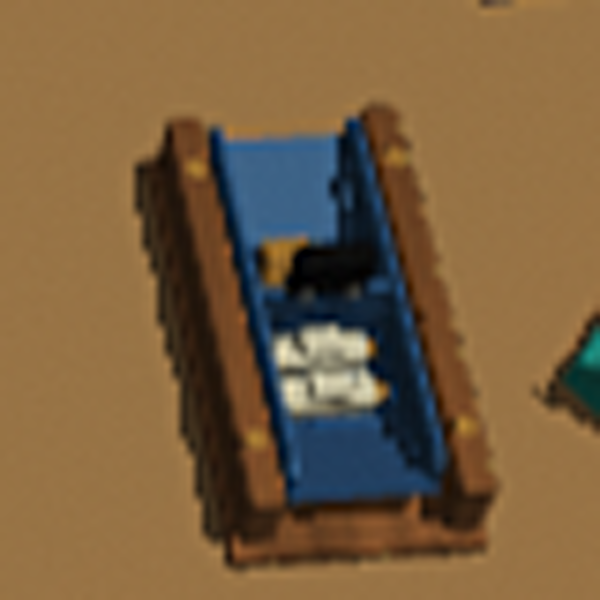

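View pics/scene_bin.png

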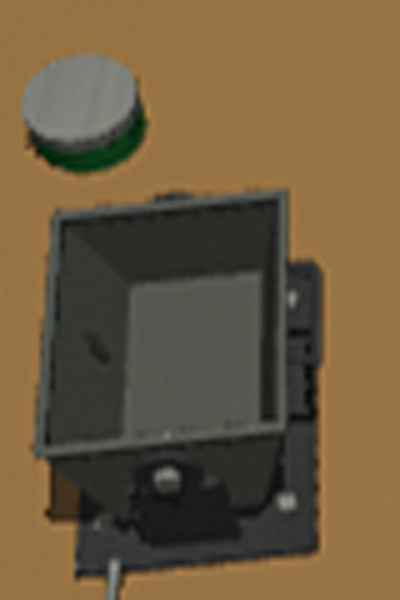

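View pics/side_dish.png

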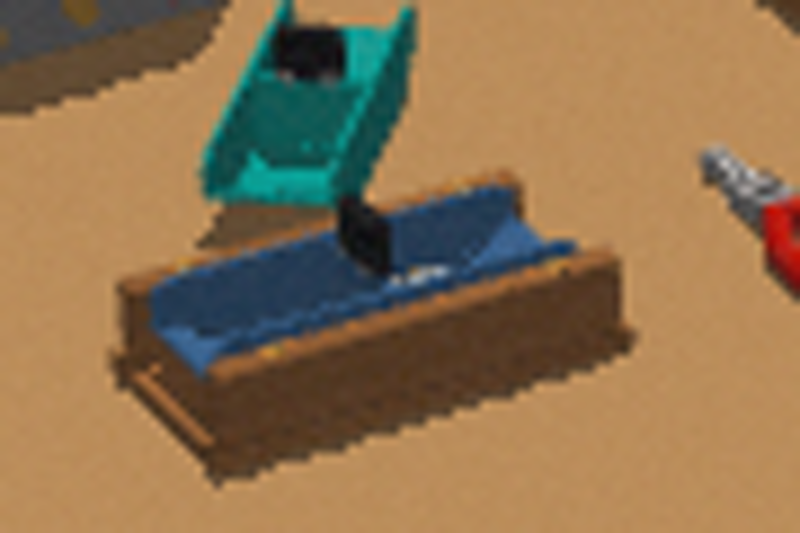

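View pics/side_bin.png

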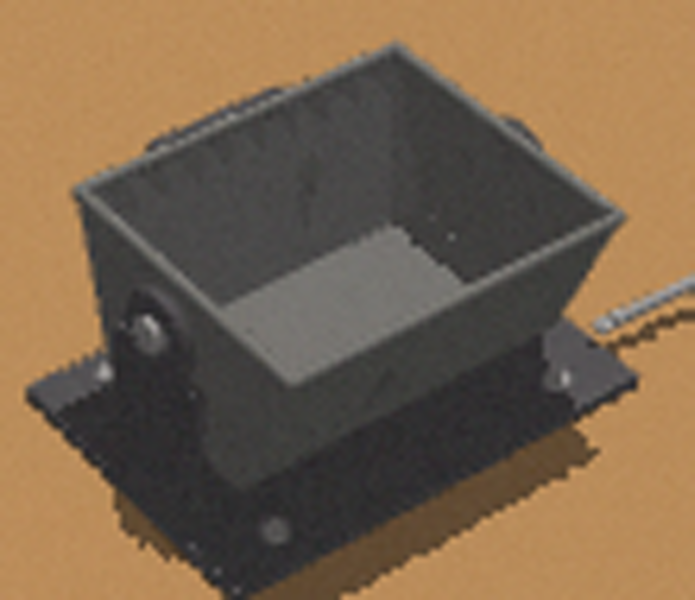

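```bash
python3 - <<'E'
from h import *
f,K,T=cam("scene")
def sc(pts,s,o,z,K,T): return np.array([ray(np.array(p)/s+o,z,K,T) for p in pts])
d=sc([(215,130),(292,490),(355,122),(442,480)],7.5,(380,210),44,K,T); print(d.round(1)); print(d.mean(0), np.degrees(np.arctan2(*(d[1]+d[3]-d[0]-d[2])[[1,0]])), np.linalg.norm(d[1]-d[0]),np.linalg.norm(d[0]-d[2]))
print("tabtop",sc([(338,262)],7.5,(380,210),60,K,T), "rest base",sc([(235,567),(487,550)],7.5,(380,210),0,K,T))
b=sc([(55,213),(287,193),(283,432),(40,455)],5,(165,170),94,K,T); print(b.round(1),b.mean(0))
for q in(b,): print([np.linalg.norm(q[i]-q[(i+1)%4]).round(1) for i in range(4)],[np.degrees(np.arctan2(*(q[(i+1)%4]-q[i])[[1,0]])).round(1) for i in range(4)])
f,K,T=cam("side")
q=sc([(78,190),(398,45),(625,215),(293,383)],6.316,(335,280),94,K,T);print(q.round(1),q.mean(0),[np.linalg.norm(q[i]-q[(i+1)%4]).round(1) for i in range(4)],[np.degrees(np.arctan2(*(q[(i+1)%4]-q[i])[[1,0]])).round(1) for i in range(4)])
q=sc([(150,295),(208,378),(520,180),(578,245)],8.8889,(250,190),44,K,T);print(q.round(1),q.mean(0))
print("tab",sc([(362,215)],8.8889,(250,190),64,K,T))
E
```

```text
[[464.3 268.4  44. ]
 [622.1 278.8  44. ]
 [460.2 322.1  44. ]
 [617.7 332.4  44. ]]
[541.05478521 300.44777165  44.        ] 3.774357562714224 158.1429741188713 53.83119985761514
tabtop [[535.49630933 303.05850846  60.        ]] rest base [[628.59531609 265.20655375   0.        ]
 [621.06188143 357.70375663   0.        ]]
[[ 454.2 -383.    94. ]
 [ 439.3 -256.4   94. ]
 [ 597.6 -238.2   94. ]
 [ 612.3 -361.2   94. ]] [ 525.84372479 -309.69484107   94.        ]
[np.float64(127.5), np.float64(159.3), np.float64(123.9), np.float64(159.5)] [np.float64(96.7), np.float64(6.6), np.float64(-83.2), np.float64(-172.2)]
[[ 438.3 -262.7   94. ]
 [ 594.7 -242.8   94. ]
 [ 610.  -367.9   94. ]
 [ 453.8 -387.2   94. ]] [ 524.19868136 -315.13818497   94.        ] [np.float64(157.7), np.float64(126.1), np.float64(157.5), np.float64(125.5)] [np.float64(7.2), np.float64(-83.0), np.float64(-173.0), np.float64(97.1)]
[[449.3 305.   44. ]
 [445.9 237.8  44. ]
 [610.5 323.4  44. ]
 [607.5 265.3  44. ]] [528.281189   282.87802261  44.        ]
tab [[530.44083299 291.16440397  64.        ]]
```

```bash
cat >> h.py <<'E'
def plan(grip, jaw_deg, n=0):
    """grip: desired world grasp point mm; jaw_deg: desired heading of jaw line (mod 180)"""
    o=bot.get_obs(); M=R.from_euler('xyz',o["tcp_rot"]).as_matrix()
    g=o["tool_pos"]+M[:,0]*bot.grip_point_offset
    cur=np.degrees(np.arctan2(M[1,1],M[0,1]))
    d=(jaw_deg-cur+90)%180-90   # world heading change; turning about tool x (down) is opposite
    s=M.T@(np.array(grip)-g)/10
    print("t",o["time"],"grip",g.round(1),"jaw",cur.round(1),"toolx",M[:,0].round(3),"w",o["grip_width"].round(1),"q",o["joint_positions"].round(2),"F",o["contact_force"].round(1))
    print("shift cm",s.round(2),"turn deg",(-d).round(1), "alt",(-d-180*np.sign(-d)).round(1))
E
python3 - <<'E'
from h import *
plan([540,300,190],4)
E
```

```text
Traceback (most recent call last):
  File "h.py", line 22, in plan
    print("t",o["time"],"grip",g.round(1),"jaw",cur.round(1),"toolx",M[:,0].round(3),"w",o["grip_width"].round(1),"q",o["joint_positions"].round(2),"F",o["contact_force"].round(1))
                                                                                         ^^^^^^^^^^^^^^^^^^^^^
AttributeError: 'float' object has no attribute 'round'
```

```bash
sed -i 's/o\["grip_width"\].round(1)/round(o["grip_width"],1)/' h.py
python3 - <<'E'
from h import *
plan([540,300,190],4)
E
```

```text
t 0.35 grip [214.4 479.2 245.4] jaw 65.9 toolx [-0. -0. -1.] w 91.7 q [ 1.    0.34  1.52  0.    1.28 -0.15] F [-0.1  0.6 -1.3]
shift cm [ 5.54 -3.05 37.04] turn deg 61.9 alt -118.1
```

Call:
arm_command([
  [5.5,-3,37,62,1],
  [5.5,-3,37,62,1],
  [5.5,-3,37,62,1],
  [5.5,-3,37,62,1],
  [5.5,-3,37,62,1],
  [5.5,-3,37,62,1],
  [5.5,-3,37,62,1],
  [5.5,-3,37,62,1],
  [5.5,-3,37,62,1],
  [5.5,-3,37,62,1],
])

```text
time: 1.35
tool_pos: [539.9, 300.4, 349.1]
tcp_rot: [-1.44, 1.569, -2.944]
contact_force: [0.3, 0.3, -0.1]
grip_width: 91.6
```

```bash
python3 - <<'E'
from h import *
plan([540,300,190],4)
f,K,T=cam("wrist"); cv2.imwrite("pics/w1.png",f)
print(proj([[540,300,66],[540,300,0]],K,T))
E
```

```text
t 1.35 grip [539.7 300.4 189.9] jaw 3.9 toolx [-0.001 -0.    -1.   ] w 91.6 q [0.38 0.56 1.33 0.   1.25 0.32] F [ 0.3  0.3 -0.1]
shift cm [-0.01  0.03  0.04] turn deg -0.1 alt 179.9
[[318.26646005 238.29526664]
 [318.60149154 220.14499735]]
```

View pics/w1.png

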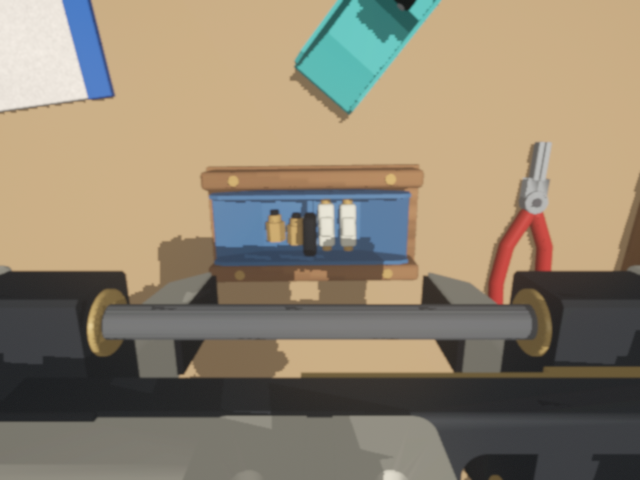

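```bash
python3 - <<'E'
from h import *
f,K,T=cam("wrist")
cr=f[150:300,190:440]; cv2.imwrite("pics/w1c.png",cv2.resize(cr,None,fx=3.2,fy=3.2,interpolation=cv2.INTER_CUBIC))
print([ray(p,66,K,T).round(1) for p in [(309.5,216),(309.5,253),(309.5,234)]])
a=ray((211,181),40,K,T)
print([ray(p,44,K,T).round(1) for p in [(210,194),(409,192),(215,265),(413,262)]])
E
```

```text
[array([532.2, 316.5,  66. ]), array([533.9, 289. ,  66. ]), array([533. , 303.3,  66. ])]
[array([455.1, 324. ,  44. ]), array([606.2, 336. ,  44. ]), array([458.9, 267.2,  44. ]), array([616.6, 280.8,  44. ])]
```

View pics/w1c.png

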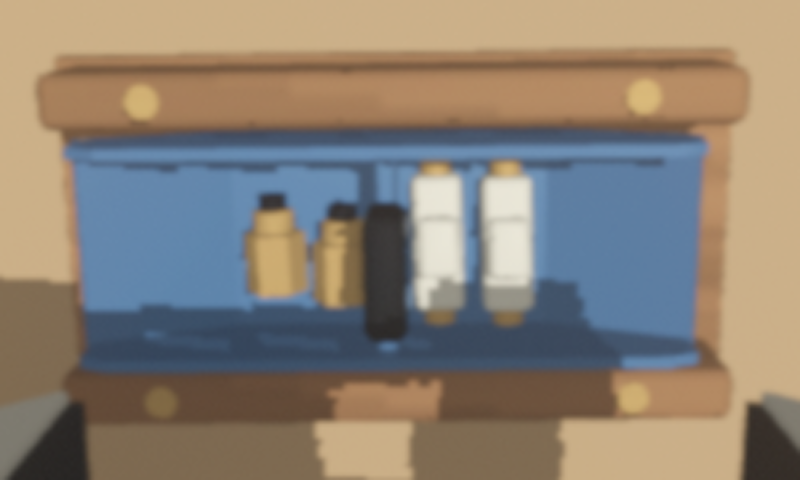

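```bash
python3 - <<'E'
from h import *
plan([534,302,54],4.4)
E
```

```text
t 1.45 grip [538.9 301.4 190.6] jaw 4.0 toolx [-0.001 -0.    -1.   ] w 92.0 q [0.39 0.56 1.33 0.   1.25 0.32] F [0.3 0.3 0.6]
shift cm [13.66 -0.47 -0.1 ] turn deg -0.4 alt 179.6
```

Call:
arm_command([
  [4,-0.5,-0.1,0,0.65],
  [8,-0.5,-0.1,0,0.6],
  [11,-0.5,-0.1,0,0.6],
  [12.6,-0.5,-0.1,0,0.6],
  [13.4,-0.5,-0.1,0,0.6],
  [13.7,-0.5,-0.1,0,0.6],
  [13.7,-0.5,-0.1,0,0.6],
])

```text
time: 2.15
tool_pos: [533.6, 302.7, 213.6]
tcp_rot: [2.224, 1.57, 0.724]
contact_force: [0.3, -0.4, 0.5]
grip_width: 55.1
```

```bash
python3 - <<'E'
from h import *
plan([534,302,54],4.4)
for n,(a,b,c,d) in {"wrist":(120,60,520,360),"side":(250,150,370,240)}.items():
    f,K,T=cam(n); s=min(800/(c-a),600/(d-b)); cv2.imwrite(f"pics/a2{n}.png",cv2.resize(f[b:d,a:c],None,fx=s,fy=s,interpolation=cv2.INTER_CUBIC))
E
```

```text
t 2.15 grip [533.7 302.7  54.4] jaw 4.0 toolx [ 0.001  0.    -1.   ] w 55.1 q [0.39 0.7  1.49 0.   0.96 0.32] F [ 0.3 -0.4  0.5]
shift cm [0.04 0.02 0.07] turn deg -0.4 alt 179.6
```

View pics/a2wrist.png

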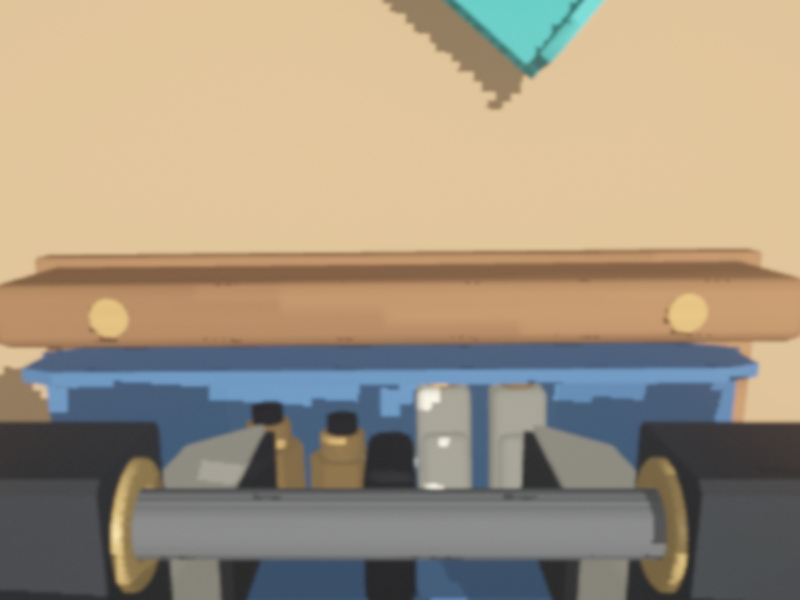

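View pics/a2side.png

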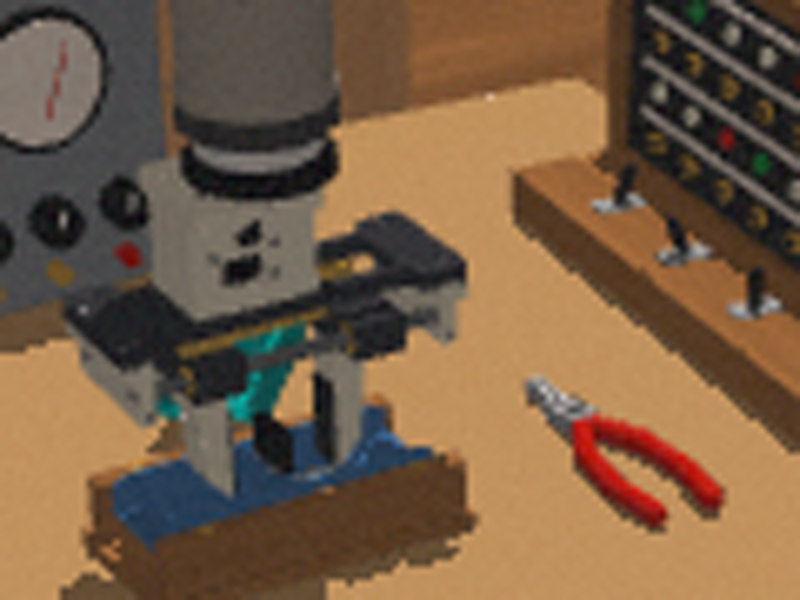

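The jaws straddle the tab and are centred on it. I'll close them now.

Call:
arm_command([
  [0,0,0,-0.5,0.4],
  [0,0,0,-0.5,0.25],
  [0,0,0,-0.5,0],
  [0,0,0,-0.5,0],
  [0,0,0,-0.5,0],
  [0,0,0,-0.5,0],
])

```text
time: 2.85
tool_pos: [533.8, 302.4, 214.1]
tcp_rot: [2.429, 1.57, 0.937]
contact_force: [-4.5, -1.3, 2.9]
grip_width: 11.7
```

Call:
arm_command([
  [-0.5,0,0,0,0],
  [-1.5,0,0,0,0],
  [-3,0,0,0,0],
  [-4.5,0,0,0,0],
  [-6,0,0,0,0],
  [-7.5,0,0,0,0],
  [-8,0,0,0,0],
])

```text
time: 3.55
tool_pos: [534.0, 302.5, 296.1]
tcp_rot: [1.984, 1.567, 0.491]
contact_force: [0.3, 0.7, -5.2]
grip_width: 10.2
```

```bash
python3 - <<'E'
from h import *
plan([522,60,136],97)
for n,(a,b,c,d) in {"wrist":(120,60,520,360),"side":(250,130,370,240)}.items():
    f,K,T=cam(n); s=min(800/(c-a),600/(d-b)); cv2.imwrite(f"pics/a3{n}.png",cv2.resize(f[b:d,a:c],None,fx=s,fy=s,interpolation=cv2.INTER_CUBIC))
E
```

```text
t 3.55 grip [534.6 302.7 136.9] jaw 4.5 toolx [ 0.003  0.002 -1.   ] w 10.2 q [0.39 0.6  1.41 0.   1.12 0.31] F [ 0.3  0.7 -5.2]
shift cm [ 0.04 -3.16 24.1 ] turn deg 87.5 alt -92.5
```

View pics/a3wrist.png

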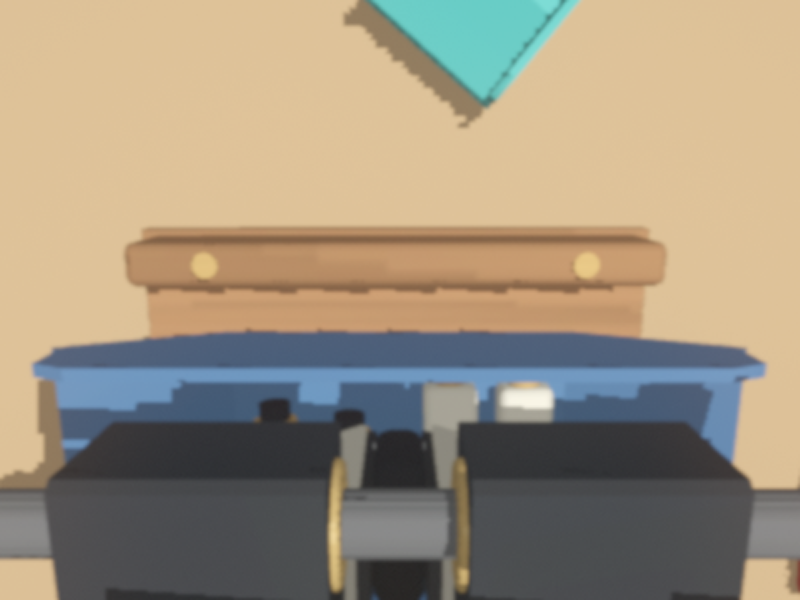

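View pics/a3side.png

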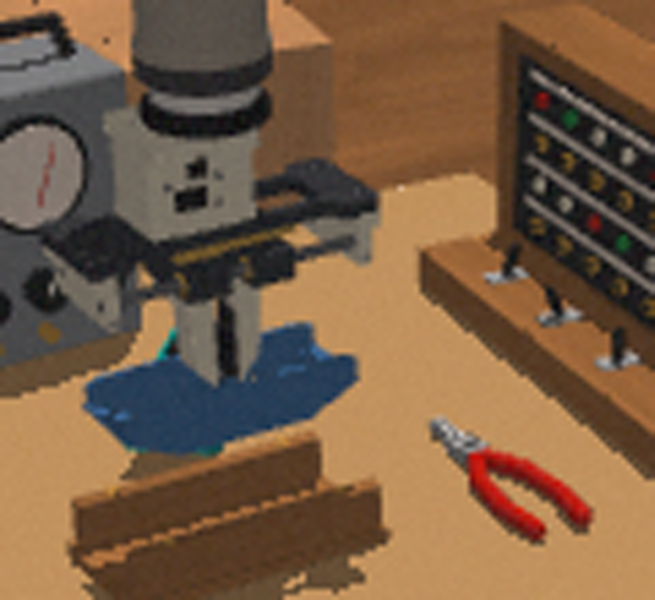

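```bash
python3 - <<'E'
from h import *
f,K,T=cam("scene")
for n,p in dict(red1=(340,207),red2=(388,183),redb=(350,216),teal=(262,218),teal2=(290,182),carr=(295,288),prot=(348,295),hs1=(265,322),hs2=(345,320),hst=(300,310)).items(): print(n,ray(p,10,K,T).round(0))
E
```

```text
red1 [364.  76.  10.]
red2 [266. 230.  10.]
redb [398. 105.  10.]
teal [ 407. -157.   10.]
teal2 [263. -80.  10.]
carr [643. -50.  10.]
prot [664.  91.  10.]
hs1 [ 742. -123.   10.]
hs2 [736.  82.  10.]
hst [708. -35.  10.]
```

Call:
arm_command([
  [0,-0.2,1,-5,0],
  [0,-0.6,3,-13,0],
  [0,-1.1,6,-21,0],
  [0,-1.6,9,-29,0],
  [0,-2.2,12,-37,0],
  [0,-2.7,15,-45,0],
  [0,-3.3,18,-53,0],
  [0,-3.8,21,-61,0],
  [0,-4.2,23,-69,0],
  [0,-4.4,24,-75,0],
])

```text
time: 4.7
tool_pos: [508.1, 57.8, 293.0]
tcp_rot: [3.123, 1.569, 2.944]
contact_force: [-0.1, 1.4, -4.0]
grip_width: 9.8
```

```bash
python3 - <<'E'
from h import *
plan([510,60,46.5],97)
f,K,T=cam("side"); cv2.imwrite("pics/a4.png",f)
E
```

```text
t 4.7 grip [507.9  57.8 133.8] jaw 79.7 toolx [-0.001  0.    -1.   ] w 9.8 q [-0.04  0.44  1.72  0.    0.99 -1.43] F [-0.1  1.4 -4. ]
shift cm [8.73 0.25 0.18] turn deg -17.3 alt 162.7
```

View pics/a4.png

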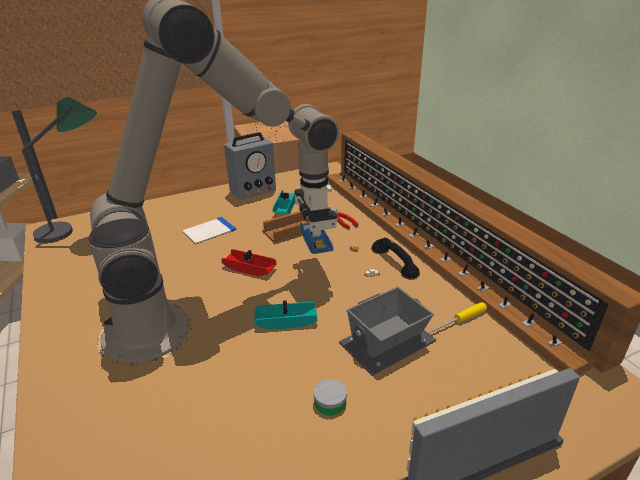

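Call:
arm_command([
  [0.5,0.2,0.1,-5,0],
  [2,0.2,0.1,-10,0],
  [4,0.2,0.2,-14,0],
  [6,0.2,0.2,-16.5,0],
  [7.4,0.2,0.2,-17.3,0],
  [8.2,0.2,0.2,-17.3,0],
  [8.6,0.2,0.2,-17.3,0],
  [8.6,0.2,0.2,-17.3,0],
])

```text
time: 5.55
tool_pos: [510.3, 59.0, 207.0]
tcp_rot: [-3.09, 1.569, -2.965]
contact_force: [0.2, -0.0, -4.5]
grip_width: 9.7
```

```bash
python3 - <<'E'
from h import *
plan([510,60,46.5],97)
f,K,T=cam("side"); a,b,c,d=270,170,390,270
cv2.imwrite("pics/a5.png",cv2.resize(f[b:d,a:c],None,fx=6,fy=6,interpolation=cv2.INTER_CUBIC))
E
```

```text
t 5.55 grip [510.1  59.   47.8] jaw 97.2 toolx [-0.002 -0.    -1.   ] w 9.7 q [-0.03  0.57  1.79 -0.    0.78 -1.73] F [ 0.2 -0.  -4.5]
shift cm [0.13 0.1  0.01] turn deg 0.2 alt -179.8
```

View pics/a5.png

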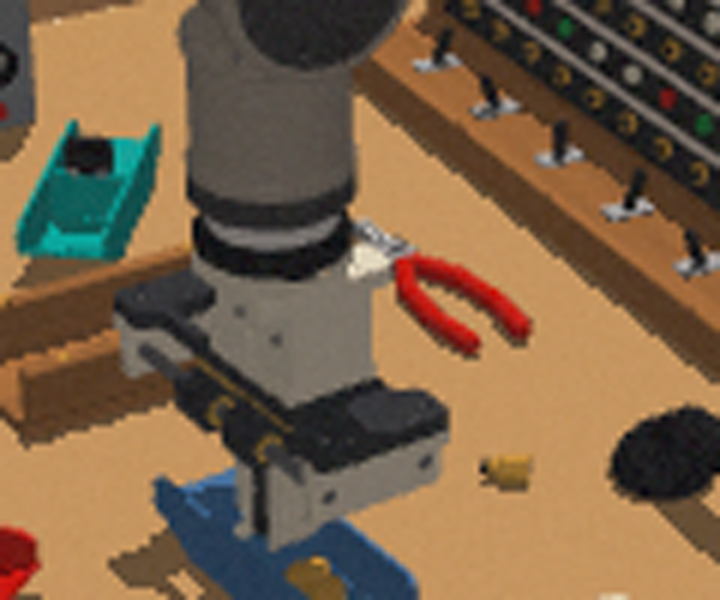

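Call:
arm_command([
  [0.1,0,0,0,0],
  [0.1,0,0,0,0],
])

```text
time: 5.8
tool_pos: [510.7, 59.0, 206.6]
tcp_rot: [-1.471, 1.57, -1.346]
contact_force: [-0.2, -0.1, -4.4]
grip_width: 10.4
```

Call:
arm_command([
  [0.1,0,0,0,0],
  [0.1,0,0,0,0],
])

```text
time: 6.0
tool_pos: [510.7, 59.0, 206.2]
tcp_rot: [-0.702, 1.57, -0.577]
contact_force: [-2.1, -0.3, 2.9]
grip_width: 9.6
```

Call:
arm_command([
  [0,0,0,0,0.15],
  [0,0,0,0,0.3],
  [0,0,0,0,0.5],
  [0,0,0,0,0.6],
  [-3,0,0,0,0.6],
  [-7,0,0,0,0.6],
  [-12,0,0,0,0.8],
  [-15,0,0,0,1],
  [-15,0,0,0,1],
])

```text
time: 6.9
tool_pos: [511.5, 59.1, 360.9]
tcp_rot: [-0.199, 1.561, -0.073]
contact_force: [0.2, -0.2, -0.8]
grip_width: 73.2
```

```bash
python3 - <<'E'
from h import *
plan([510,60,190],7)
f,K,T=cam("wrist");  cv2.imwrite("pics/a6.png",f)
f,K,T=cam("side"); a,b,c,d=270,190,390,290
cv2.imwrite("pics/a6s.png",cv2.resize(f[b:d,a:c],None,fx=6,fy=6,interpolation=cv2.INTER_CUBIC))
E
```

```text
t 6.9 grip [513.1  59.  201.7] jaw 97.2 toolx [ 0.01  -0.001 -1.   ] w 73.2 q [-0.03  0.36  1.62 -0.    1.15 -1.73] F [ 0.2 -0.2 -0.8]
shift cm [ 1.16  0.15 -0.31] turn deg -89.8 alt 90.2
```

View pics/a6.png

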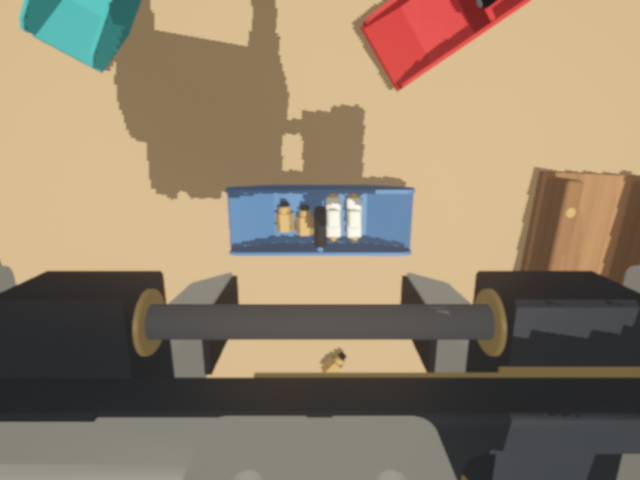

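View pics/a6s.png

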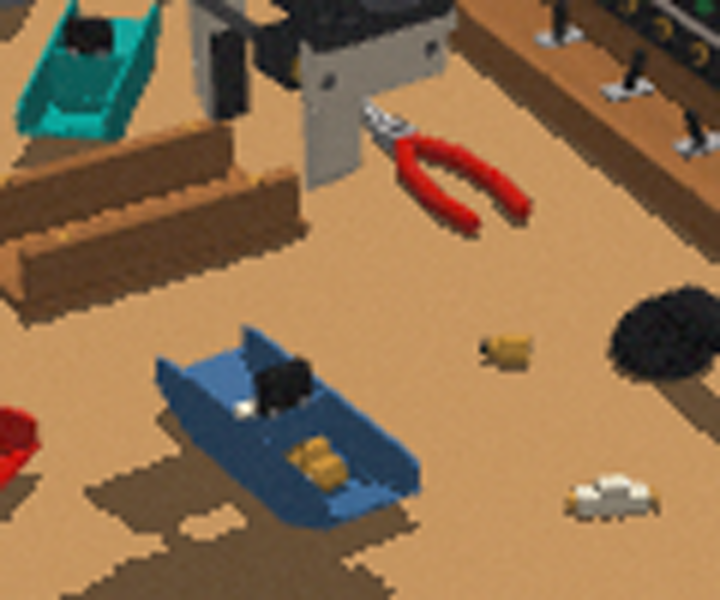

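```bash
python3 - <<'E'
from h import *
f,K,T=cam("wrist")
print(ray((321,221),36,K,T),ray((320,227),58,K,T))
q=[ray(p,36,K,T).round(1) for p in [(228,188),(413,188),(232,254),(411,253)]];print(q)
c=np.array([511,60,0]);u=np.array([np.cos(np.radians(97.2)),np.sin(np.radians(97.2)),0])
plan(c+50*u+[0,0,150],7.2); print(c+50*u)
E
```

```text
[507.03690184  59.70577472  36.        ] [507.27482168  58.89596018  58.        ]
[array([489.7, -17.4,  36. ]), array([471.1, 129.2,  36. ]), array([544.3, -10.5,  36. ]), array([524.6, 137.6,  36. ])]
t 7.05 grip [510.2  59.  196.2] jaw 97.2 toolx [-0.001 -0.    -1.   ] w 85.4 q [-0.03  0.37  1.63 -0.    1.14 -1.73] F [-0.2 -0.2 -1.3]
shift cm [4.61 5.09 0.1 ] turn deg 90.0 alt -90.0
[504.73333832 109.60573507   0.        ]
```

Call:
arm_command([
  [0.5,1,0.1,8,1],
  [1,2,0.2,16,1],
  [2,3,0.3,24,1],
  [3,4,0.3,32,1],
  [4.6,5.1,0.3,40,1],
  [4.6,5.1,0.3,48,1],
  [4.6,5.1,0.3,56,1],
  [4.6,5.1,0.3,64,1],
  [4.6,5.1,0.3,72,1],
  [4.6,5.1,0.3,80,1],
])

```text
time: 8.05
tool_pos: [506.4, 110.0, 307.3]
tcp_rot: [-1.73, 1.566, -3.007]
contact_force: [0.9, -0.5, 1.2]
grip_width: 91.7
```

Call:
arm_command([
  [0,0,0,5,1],
  [0,0,0,10,1],
  [0,0,0,10,1],
])

```text
time: 8.35
tool_pos: [506.0, 109.9, 305.5]
tcp_rot: [-1.582, 1.562, -3.034]
contact_force: [-0.0, -0.6, -0.5]
grip_width: 92.0
```

```bash
python3 - <<'E'
from h import *
plan([503,109.5,22],7.2)
f,K,T=cam("wrist");  cv2.imwrite("pics/a7.png",f)
E
```

```text
t 8.35 grip [504.6 109.8 146.3] jaw 6.8 toolx [-0.008 -0.001 -1.   ] w 92.0 q [ 0.07  0.43  1.68 -0.    1.03 -0.05] F [-0.  -0.6 -0.5]
shift cm [ 1.243e+01 -6.000e-02  1.000e-02] turn deg -0.4 alt 179.6
```

View pics/a7.png

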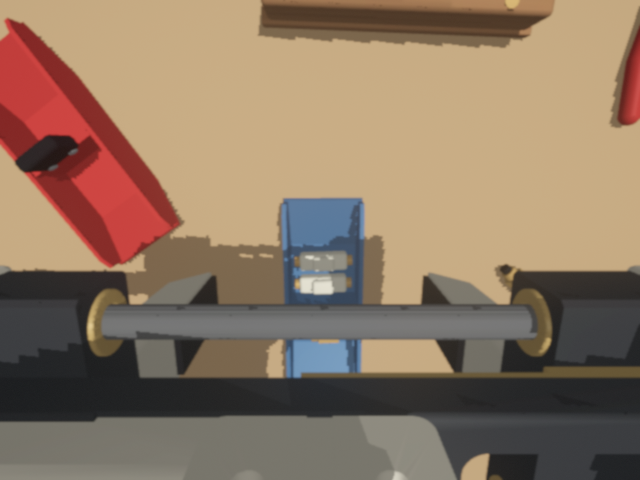

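Call:
arm_command([
  [4,0.1,0,0,1],
  [8,0.1,0,0,1],
  [10.5,0.1,0,0,1],
  [11.6,0.1,0,0,1],
  [12.2,0.1,0,0,1],
  [12.3,0.1,0,0,1],
  [12.3,0.1,0,0,1],
])

```text
time: 9.1
tool_pos: [506.5, 110.0, 183.7]
tcp_rot: [-1.564, 1.565, -3.012]
contact_force: [-0.8, -1.0, 0.3]
grip_width: 91.6
```

```bash
python3 - <<'E'
from h import *
plan([503,109.5,22],7.2)
f,K,T=cam("wrist");  cv2.imwrite("pics/a8.png",f)
f,K,T=cam("side"); a,b,c,d=260,150,380,250
cv2.imwrite("pics/a8s.png",cv2.resize(f[b:d,a:c],None,fx=6,fy=6,interpolation=cv2.INTER_CUBIC))
E
```

```text
t 9.1 grip [505.6 109.9  24.5] jaw 7.0 toolx [-0.006 -0.001 -1.   ] w 91.6 q [ 0.07  0.62  1.79 -0.    0.74 -0.06] F [-0.8 -1.   0.3]
shift cm [ 0.25 -0.26  0.  ] turn deg -0.2 alt 179.8
```

View pics/a8.png

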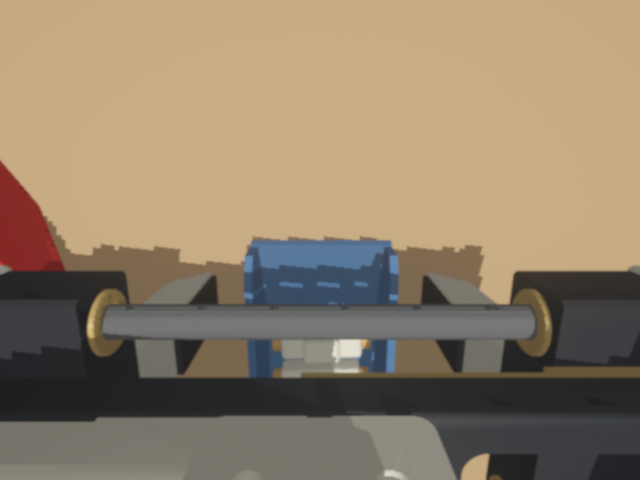

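View pics/a8s.png

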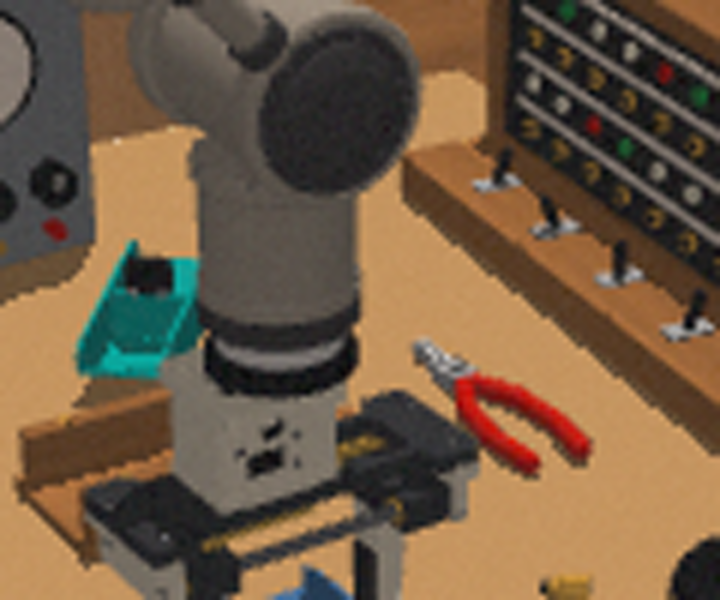

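Call:
arm_command([
  [0.1,0,0,0,0.7],
  [0.1,0,0,0,0.62],
  [0.1,0,0,0,0.5],
  [0.1,0,0,0,0.4],
  [0.1,0,0,0,0.4],
])

```text
time: 9.7
tool_pos: [506.5, 110.0, 182.9]
tcp_rot: [-1.569, 1.565, -3.018]
contact_force: [0.9, 1.4, 0.4]
grip_width: 56.9
```

Call:
arm_command([
  [-0.3,0,0,0,0.4],
  [-0.7,0,0,0,0.4],
  [-1,0,0,0,0.4],
  [-1,0,0,0,0.4],
])

```text
time: 10.1
tool_pos: [506.7, 110.0, 193.3]
tcp_rot: [-1.569, 1.566, -3.019]
contact_force: [0.7, -0.3, -5.1]
grip_width: 55.7
```

```bash
python3 - <<'E'
from h import *
plan([503,109.5,22],7.2); print(bot.get_obs()["moment"])
f,K,T=cam("side"); a,b,c,d=260,190,380,290
cv2.imwrite("pics/a9s.png",cv2.resize(f[b:d,a:c],None,fx=6,fy=6,interpolation=cv2.INTER_CUBIC))
f,K,T=cam("scene"); a,b,c,d=270,170,390,270
cv2.imwrite("pics/a9c.png",cv2.resize(f[b:d,a:c],None,fx=6,fy=6,interpolation=cv2.INTER_CUBIC))
E
```

```text
t 10.1 grip [505.9 109.9  34.1] jaw 7.0 toolx [-0.005 -0.001 -1.   ] w 55.7 q [ 0.07  0.6   1.78 -0.    0.76 -0.06] F [ 0.7 -0.3 -5.1]
shift cm [ 1.21 -0.29  0.01] turn deg -0.2 alt 179.8
[0.17542724 0.08112276 0.01840159]
```

View pics/a9s.png

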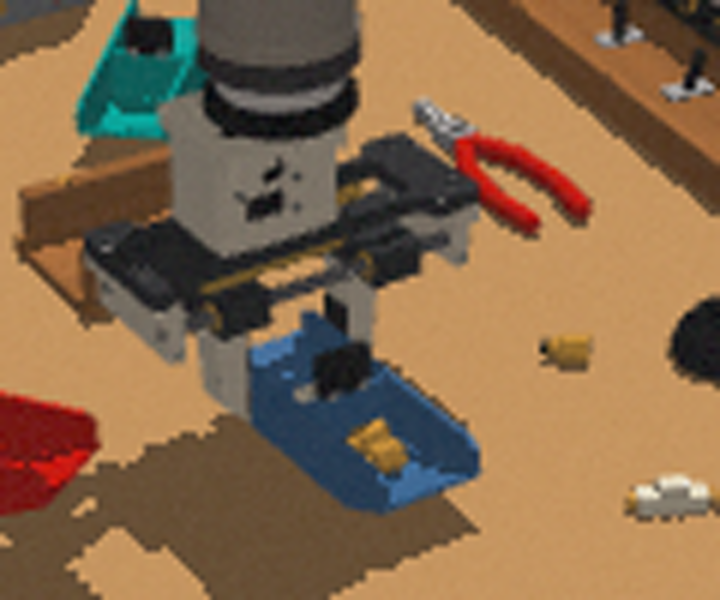

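View pics/a9c.png

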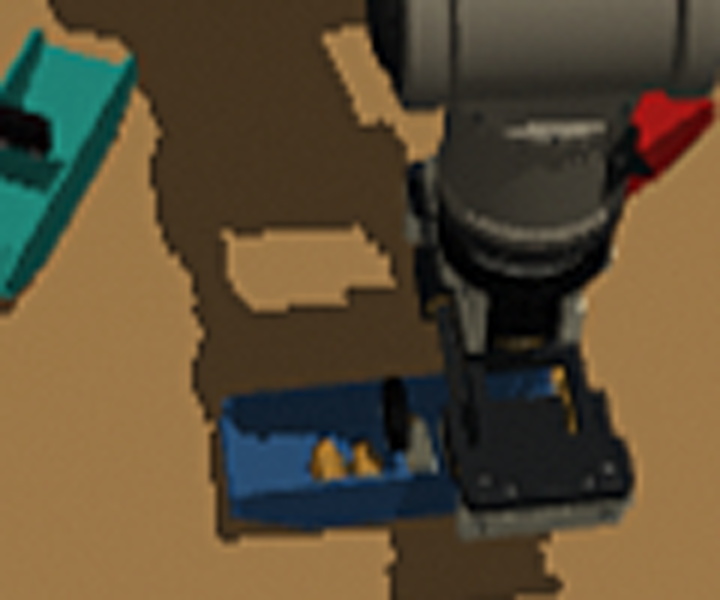

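Call:
arm_command([
  [-0.7,0,0,0,0.4],
  [-1.7,0,0,0,0.4],
  [-2.4,0,0,0,0.4],
  [-2.4,0,0,0,0.58],
  [-2.4,0,0,0,0.59],
  [-2.4,0,0,0,0.6],
])

```text
time: 10.8
tool_pos: [506.5, 110.0, 216.8]
tcp_rot: [-1.577, 1.565, -3.026]
contact_force: [-0.1, 0.4, -5.1]
grip_width: 56.0
```

```bash
cat > look.py <<'E'
from h import *
import sys
k=sys.argv[1]
plan([503,109.5,22],7.2); print(bot.get_obs()["moment"].round(3))
im=[]
for n,(a,b,c,d) in {"side":tuple(map(int,sys.argv[2].split(','))),"scene":tuple(map(int,sys.argv[3].split(',')))}.items():
    f,K,T=cam(n); im.append(cv2.resize(f[b:d,a:c],(400,400),interpolation=cv2.INTER_CUBIC))
cv2.imwrite(f"pics/{k}.png",np.hstack(im))
E
python3 look.py b1 270,180,370,280 290,180,390,280
```

```text
t 10.8 grip [505.6 109.9  57.6] jaw 7.0 toolx [-0.006 -0.001 -1.   ] w 56.0 q [ 0.07  0.56  1.77 -0.    0.82 -0.06] F [-0.1  0.4 -5.1]
shift cm [ 3.56 -0.24  0.01] turn deg -0.2 alt 179.8
[ 0.181  0.118 -0.044]
```

View pics/b1.png

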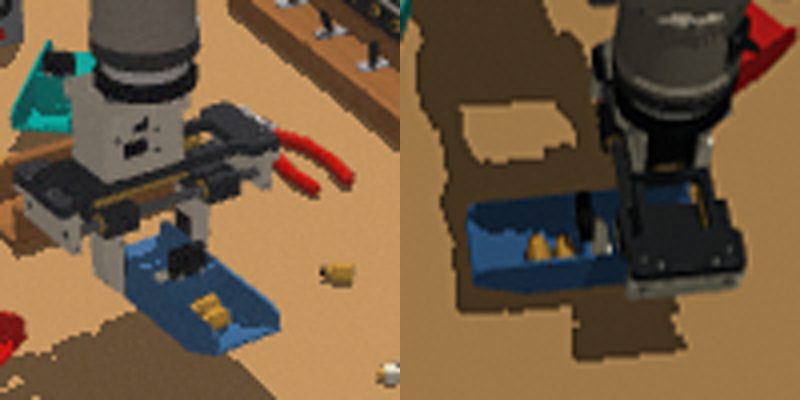

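Call:
arm_command([
  [0,0,0,0,0.605],
  [0,0,0,0,0.605],
])

```text
time: 11.1
tool_pos: [506.5, 110.0, 216.4]
tcp_rot: [-1.583, 1.564, -3.032]
contact_force: [-0.7, 0.9, -4.3]
grip_width: 55.7
```

```bash
python3 look.py b2 270,180,370,280 290,180,390,280
```

```text
t 11.1 grip [505.4 109.9  57.2] jaw 7.0 toolx [-0.007 -0.001 -1.   ] w 55.7 q [ 0.07  0.56  1.77 -0.    0.82 -0.06] F [-0.7  0.9 -4.3]
shift cm [ 3.52 -0.22  0.01] turn deg -0.2 alt 179.8
[0.152 0.037 0.002]
```

View pics/b2.png

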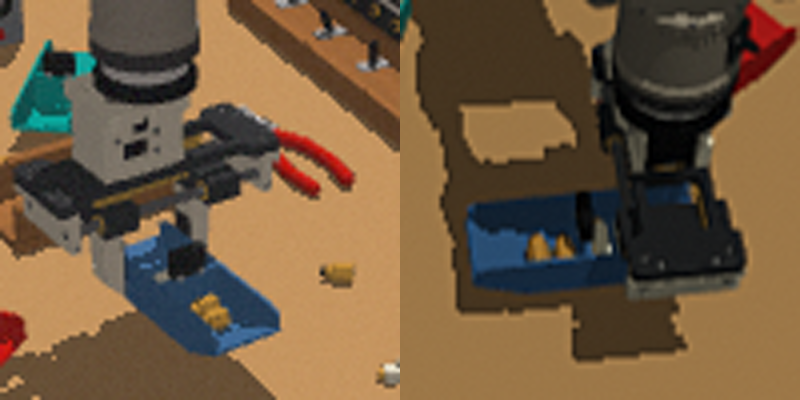

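Call:
arm_command([
  [0,0,0,0,0.61],
  [0,0,0,0,0.61],
])

```text
time: 11.4
tool_pos: [506.6, 110.0, 216.7]
tcp_rot: [-1.552, 1.565, -3.001]
contact_force: [-1.0, -1.1, -1.3]
grip_width: 56.3
```

```bash
python3 look.py b3 270,180,370,280 290,180,390,280
```

```text
t 11.4 grip [505.7 109.8  57.6] jaw 7.0 toolx [-0.006 -0.001 -1.   ] w 56.3 q [ 0.07  0.56  1.77 -0.    0.82 -0.06] F [-1.  -1.1 -1.3]
shift cm [ 3.56 -0.25  0.  ] turn deg -0.2 alt 179.8
[-0.167  0.116 -0.011]
```

View pics/b3.png

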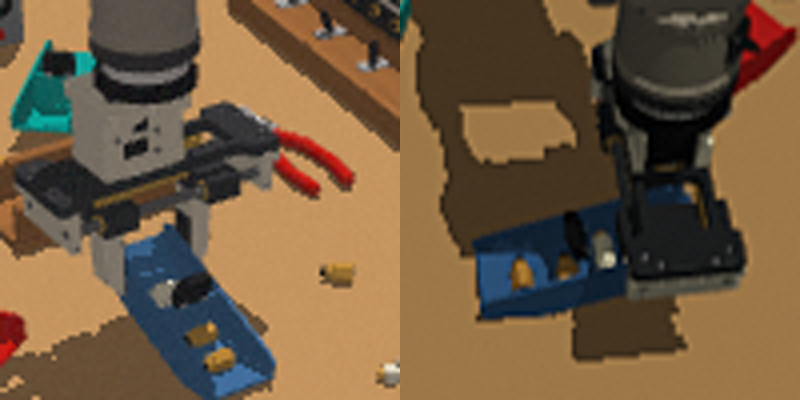

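Call:
arm_command([
  [0,0,0,0,0.5],
  [0,0,0,0,0.4],
  [0,0,0,0,0.4],
  [-1,0,0,0,0.4],
  [-3,0,0,0,0.4],
  [-6,0,0,0,0.4],
  [-9,0,0,0,0.4],
  [-11,0,0,0,0.4],
  [-12,0,0,0,0.4],
  [-12,0,0,0,0.4],
])

```text
time: 12.5
tool_pos: [507.4, 110.1, 338.0]
tcp_rot: [-1.54, 1.567, -2.989]
contact_force: [-0.1, 0.1, -4.8]
grip_width: 55.6
```

```bash
python3 look.py b4 260,140,380,260 280,150,400,270
```

```text
t 12.5 grip [506.9 110.1 178.8] jaw 7.0 toolx [-0.003 -0.001 -1.   ] w 55.6 q [ 0.07  0.4   1.64 -0.    1.11 -0.06] F [-0.1  0.1 -4.8]
shift cm [ 1.568e+01 -3.400e-01  1.000e-02] turn deg -0.2 alt 179.8
[ 0.108  0.071 -0.016]
```

View pics/b4.png

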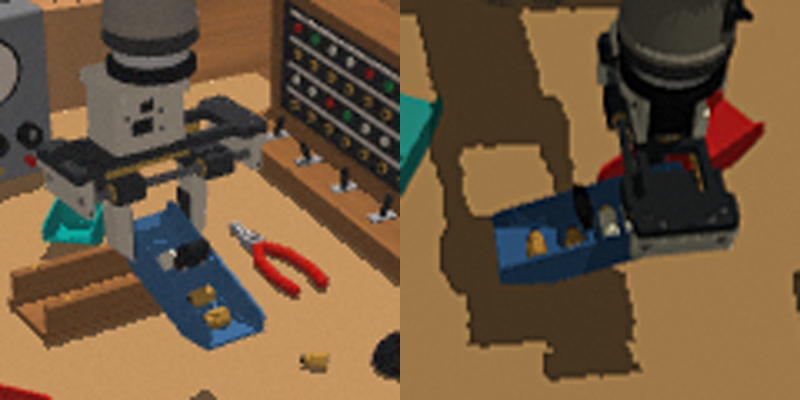

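```bash
python3 - <<'E'
from h import *
plan([515.5,-236.6,225],7)
E
```

```text
t 12.6 grip [505.7 109.9 176.7] jaw 7.0 toolx [-0.007 -0.001 -1.   ] w 55.7 q [ 0.07  0.4   1.64 -0.    1.11 -0.06] F [-1.2  1.2 -4.6]
shift cm [-4.81 -3.27 34.52] turn deg -0.0 alt 180.0
```

Call:
arm_command([
  [-0.5,-0.1,0.5,0,0.4],
  [-1.5,-0.2,1.5,0,0.4],
  [-2.5,-0.3,3,0,0.4],
  [-3.5,-0.5,5,0,0.4],
  [-4.3,-0.7,7,0,0.4],
  [-4.8,-0.9,9,0,0.4],
  [-4.8,-1.1,11,0,0.4],
  [-4.8,-1.3,13,0,0.4],
  [-4.8,-1.4,15,0,0.4],
  [-4.8,-1.6,17,0,0.4],
])

```text
time: 13.6
tool_pos: [511.8, -62.7, 384.8]
tcp_rot: [-1.497, 1.564, -2.947]
contact_force: [-0.0, 0.4, -4.2]
grip_width: 55.8
```

```bash
python3 - <<'E'
from h import *
plan([515.5,-236.6,225],7)
E
```

```text
t 13.6 grip [510.7 -62.9 225.6] jaw 6.9 toolx [-0.007 -0.001 -1.   ] w 55.8 q [-0.27  0.34  1.58 -0.    1.22 -0.39] F [-0.   0.4 -4.2]
shift cm [ 0.08 -1.62 17.3 ] turn deg -0.1 alt 179.9
```

Call:
arm_command([
  [0,-0.2,2,0,0.4],
  [0,-0.4,4.5,0,0.4],
  [0,-0.7,7,0,0.4],
  [0,-0.9,9.5,0,0.4],
  [0,-1.1,12,0,0.4],
  [0,-1.3,14,0,0.4],
  [0,-1.5,15.7,0,0.4],
  [0,-1.6,16.8,0,0.4],
  [0,-1.6,17.3,0,0.4],
  [0,-1.6,17.3,0,0.4],
])

```text
time: 14.6
tool_pos: [516.7, -236.8, 385.0]
tcp_rot: [-1.529, 1.564, -2.979]
contact_force: [0.8, 0.3, -4.7]
grip_width: 55.9
```

```bash
python3 - <<'E'
from h import *
plan([515.5,-236.6,225],7)
E
python3 look.py b5 310,200,450,340 150,130,290,270
```

```text
t 14.6 grip [ 515.6 -236.9  225.8] jaw 6.9 toolx [-0.007 -0.001 -1.   ] w 55.9 q [-0.56  0.44  1.43 -0.    1.28 -0.68] F [ 0.8  0.3 -4.7]
shift cm [ 0.08 -0.01 -0.04] turn deg -0.1 alt 179.9
t 14.6 grip [ 515.6 -236.9  225.8] jaw 6.9 toolx [-0.007 -0.001 -1.   ] w 55.9 q [-0.56  0.44  1.43 -0.    1.28 -0.68] F [ 0.8  0.3 -4.7]
shift cm [ 20.35   3.04 -34.55] turn deg -0.3 alt 179.7
[0.154 0.059 0.042]
```

View pics/b5.png

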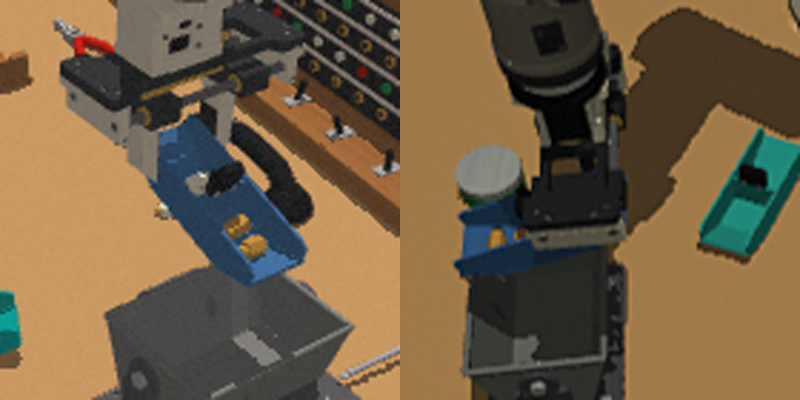

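```bash
python3 - <<'E'
from h import *
d=np.array([.122,-.9925,0]);p=np.array([515.6,-236.9,225.5]);l=np.array([d[1],-d[0],0])
for th in (20,24,28):
    t=np.radians(th); c=p+d*(128*np.cos(t))+[0,0,-128*np.sin(t)]-d*3*np.sin(t)
    for n in("side","scene"):
        f,K,T=cam(n); print(th,n,proj([c+25*l,c-25*l],K,T).round(1).tolist(),proj([[525,-312,94]],K,T).round(1).tolist())
E
```

```text
20 side [[396.5, 294.6], [413.8, 286.7]] [[389.9, 311.1]]
20 scene [[173.1, 207.1], [171.8, 222.7]] [[197.6, 233.5]]
24 side [[395.2, 296.8], [412.3, 288.9]] [[389.9, 311.1]]
24 scene [[175.4, 209.0], [174.1, 224.5]] [[197.6, 233.5]]
28 side [[393.7, 298.8], [410.8, 290.9]] [[389.9, 311.1]]
28 scene [[177.8, 210.8], [176.6, 226.3]] [[197.6, 233.5]]
```

Call:
arm_command([
  [0,0,0,0,0.605],
  [0,0,0,0,0.609],
  [0,0,0,0,0.5],
  [0,0,0,0,0.4],
])

```text
time: 15.4
tool_pos: [516.9, -235.9, 385.1]
tcp_rot: [-1.502, 1.564, -2.951]
contact_force: [0.7, 0.0, -5.6]
grip_width: 55.7
```

```bash
python3 look.py b6 310,200,450,340 150,130,290,270
```

```text
t 15.4 grip [ 515.8 -236.1  225.9] jaw 7.0 toolx [-0.007 -0.001 -1.   ] w 55.7 q [-0.56  0.44  1.43 -0.    1.28 -0.68] F [ 0.7  0.  -5.6]
shift cm [ 20.35   3.06 -34.47] turn deg -0.2 alt 179.8
[ 0.125  0.076 -0.016]
```

View pics/b6.png

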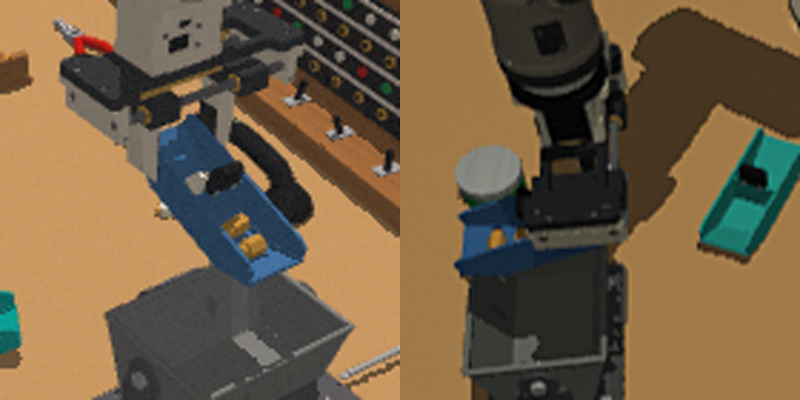

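Call:
arm_command([
  [0,0,0,0,0.605],
  [0,0,0,0,0.611],
  [0,0,0,0,0.4],
  [0,0,0,0,0.4],
])

```text
time: 15.9
tool_pos: [516.8, -235.9, 385.1]
tcp_rot: [-1.501, 1.564, -2.95]
contact_force: [0.0, 0.3, -4.8]
grip_width: 55.9
```

```bash
python3 look.py b7 310,200,450,340 150,130,290,270
```

```text
t 15.9 grip [ 515.8 -236.1  225.9] jaw 7.0 toolx [-0.007 -0.001 -1.   ] w 55.9 q [-0.56  0.44  1.43 -0.    1.28 -0.68] F [ 0.   0.3 -4.8]
shift cm [ 20.35   3.06 -34.47] turn deg -0.2 alt 179.8
[ 0.125  0.055 -0.001]
```

View pics/b7.png

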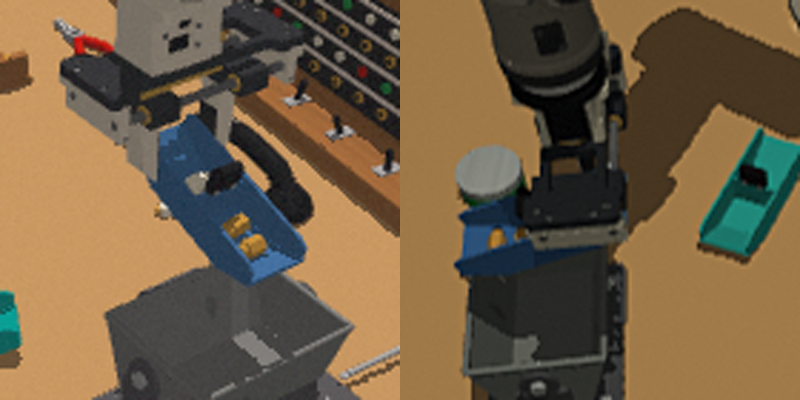

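Call:
arm_command([
  [0,0,0,0,0.605],
  [0,0,0,0,0.61],
  [0,0,0,0,0.61],
  [0,0,0,0,0.4],
  [0,0,0,0,0.4],
])

```text
time: 16.5
tool_pos: [516.8, -235.9, 385.0]
tcp_rot: [-1.513, 1.564, -2.962]
contact_force: [-0.3, -0.7, -4.4]
grip_width: 56.0
```

```bash
python3 look.py b8 310,200,450,340 150,130,290,270
```

```text
t 16.5 grip [ 515.7 -236.1  225.8] jaw 7.0 toolx [-0.007 -0.001 -1.   ] w 56.0 q [-0.56  0.44  1.43 -0.    1.28 -0.68] F [-0.3 -0.7 -4.4]
shift cm [ 20.35   3.06 -34.47] turn deg -0.2 alt 179.8
[ 0.126  0.099 -0.026]
```

View pics/b8.png

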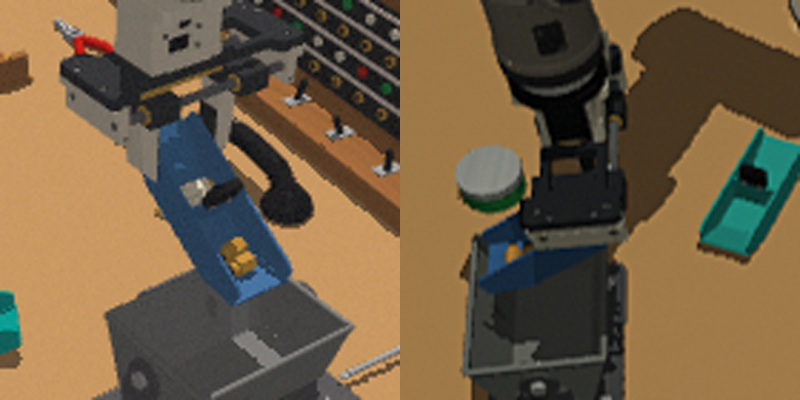

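Call:
arm_command([
  [0,0,0,0,0.605],
  [0,0,0,0,0.61],
  [0,0,0,0,0.61],
  [0,0,0,0,0.4],
  [0,0,0,0,0.4],
])

```text
time: 17.1
tool_pos: [516.9, -235.9, 385.0]
tcp_rot: [-1.498, 1.564, -2.947]
contact_force: [-0.5, 0.9, -4.9]
grip_width: 55.5
```

```bash
python3 look.py b9 310,200,450,340 150,130,290,270
```

```text
t 17.1 grip [ 515.8 -236.1  225.8] jaw 7.0 toolx [-0.007 -0.001 -1.   ] w 55.5 q [-0.56  0.44  1.43 -0.    1.28 -0.68] F [-0.5  0.9 -4.9]
shift cm [ 20.35   3.06 -34.47] turn deg -0.2 alt 179.8
[0.122 0.015 0.03 ]
```

View pics/b9.png

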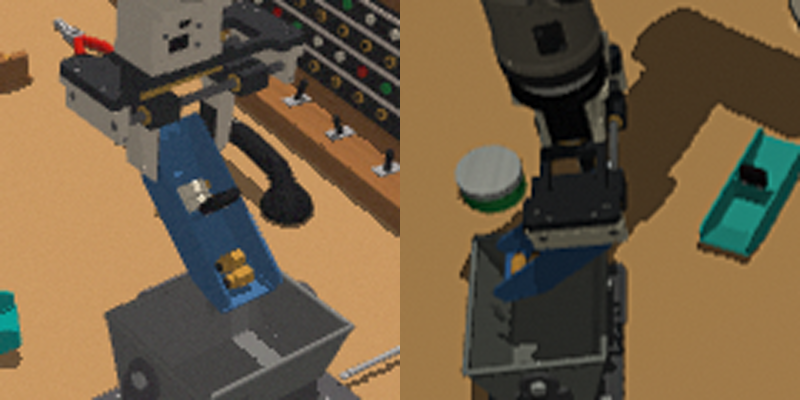

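~46°, still holding. I'll pulse again.

Call:
arm_command([
  [0,0,0,0,0.605],
  [0,0,0,0,0.61],
  [0,0,0,0,0.61],
  [0,0,0,0,0.4],
  [0,0,0,0,0.4],
])

```text
time: 17.7
tool_pos: [516.9, -235.9, 385.0]
tcp_rot: [-1.494, 1.564, -2.944]
contact_force: [1.1, 0.5, -5.4]
grip_width: 55.7
```

```bash
python3 look.py b10 310,200,450,340 150,130,290,270
```

```text
t 17.7 grip [ 515.8 -236.1  225.8] jaw 7.0 toolx [-0.007 -0.001 -1.   ] w 55.7 q [-0.56  0.44  1.43 -0.01  1.28 -0.68] F [ 1.1  0.5 -5.4]
shift cm [ 20.34   3.06 -34.48] turn deg -0.2 alt 179.8
[0.039 0.066 0.029]
```

View pics/b10.png

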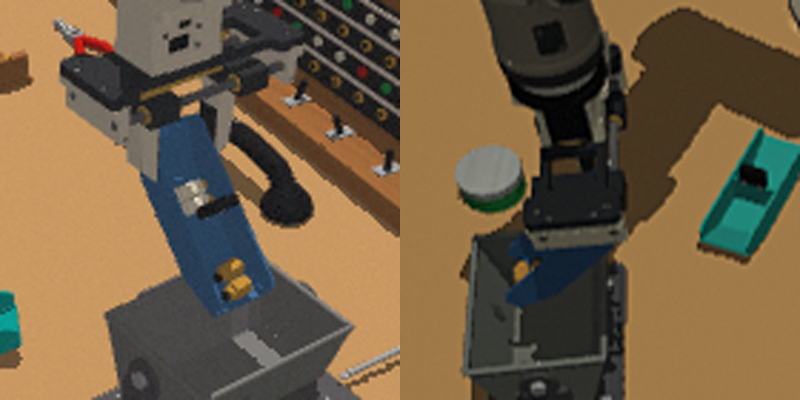

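Call:
arm_command([
  [0,0,0,0,0.605],
  [0,0,0,0,0.61],
  [0,0,0,0,0.61],
  [0,0,0,0,0.61],
  [0,0,0,0,0.4],
  [0,0,0,0,0.4],
])

```text
time: 18.4
tool_pos: [517.0, -236.0, 385.7]
tcp_rot: [-1.314, 1.565, -2.763]
contact_force: [-0.3, 0.3, -0.2]
grip_width: 44.3
```

```bash
python3 look.py b11 310,200,450,340 150,130,290,270
```

```text
t 18.4 grip [ 516.1 -236.4  226.5] jaw 7.0 toolx [-0.006 -0.002 -1.   ] w 44.3 q [-0.56  0.44  1.43 -0.01  1.28 -0.68] F [-0.3  0.3 -0.2]
shift cm [ 20.38   3.01 -34.52] turn deg -0.2 alt 179.8
[-0.049  0.002 -0.013]
```

View pics/b11.png

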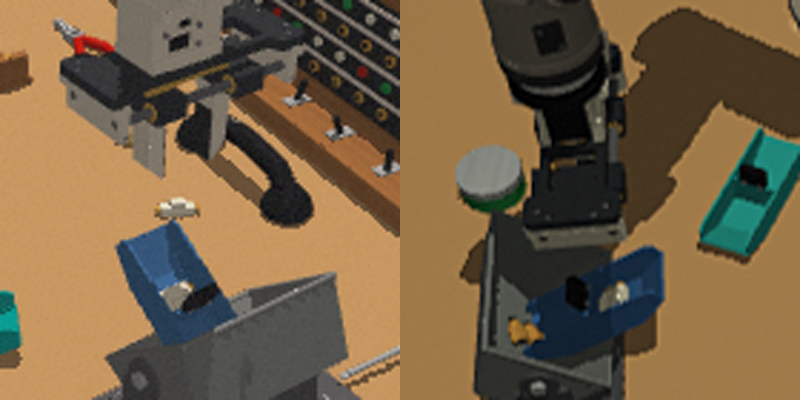

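```bash
python3 look.py b12 320,230,440,350 165,180,265,280
```

```text
t 18.5 grip [ 516.  -236.2  226.3] jaw 7.0 toolx [-0.006 -0.002 -1.   ] w 38.3 q [-0.56  0.44  1.43 -0.01  1.28 -0.68] F [ 0.8  0.1 -0.4]
shift cm [ 20.37   3.03 -34.5 ] turn deg -0.2 alt 179.8
[-0.11   0.018  0.03 ]
```

View pics/b12.png

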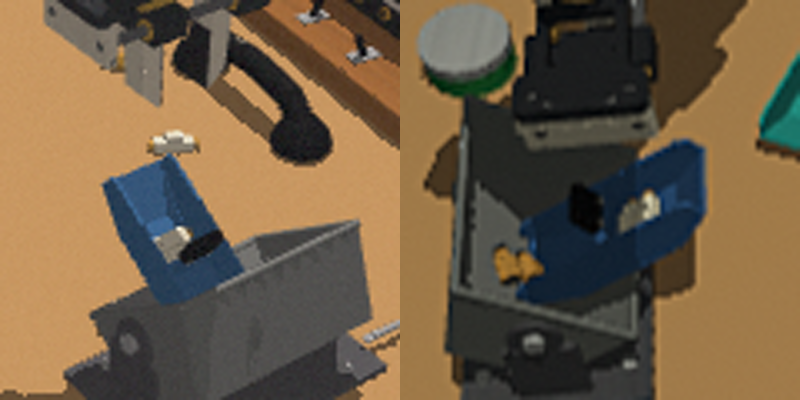

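Call:
arm_command([
  [0,0,0,0,1],
  [0,0,0,0,1],
])

```text
time: 18.8
tool_pos: [516.9, -235.9, 385.3]
tcp_rot: [-1.43, 1.564, -2.879]
contact_force: [0.9, -0.1, -0.2]
grip_width: 48.6
```

```bash
python3 look.py b13 320,230,440,350 165,180,265,280; python3 - <<'E'
from h import *
f,K,T=cam("wrist"); cv2.imwrite("pics/b13w.png",f)
E
```

```text
t 18.8 grip [ 515.9 -236.2  226.1] jaw 7.0 toolx [-0.006 -0.002 -1.   ] w 48.6 q [-0.56  0.44  1.43 -0.01  1.28 -0.68] F [ 0.9 -0.1 -0.2]
shift cm [ 20.36   3.04 -34.49] turn deg -0.2 alt 179.8
[-0.052  0.094  0.007]
```

View pics/b13.png

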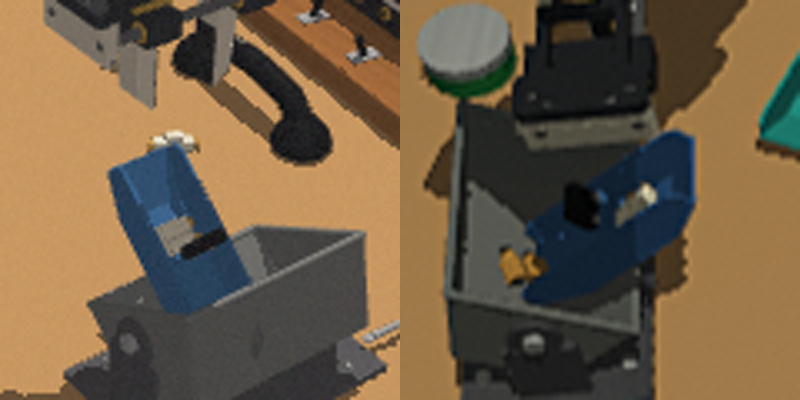

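View pics/b13w.png

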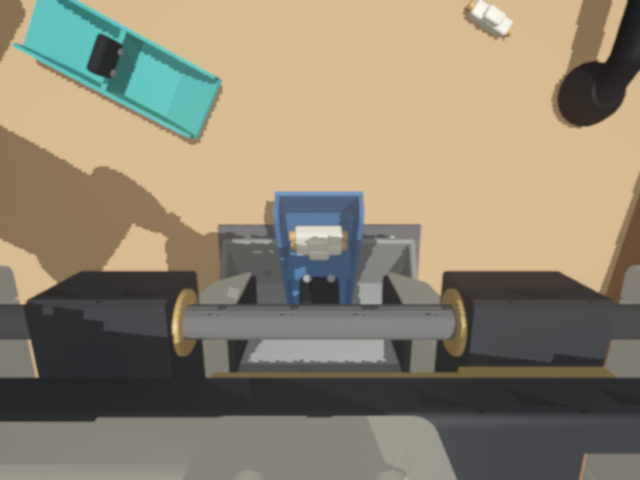

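Call:
arm_command([
  [0,0,0,0,1],
  [0,0,0,0,1],
  [0,0,0,0,1],
  [0,0,0,0,1],
])

```text
time: 19.35
tool_pos: [516.9, -235.9, 385.3]
tcp_rot: [-1.436, 1.564, -2.885]
contact_force: [-0.2, -0.8, 0.7]
grip_width: 90.1
```

```bash
python3 look.py b14 320,230,440,350 165,180,265,280; python3 - <<'E'
from h import *
f,K,T=cam("wrist"); cv2.imwrite("pics/b14w.png",f)
E
```

```text
t 19.35 grip [ 515.9 -236.2  226.1] jaw 7.0 toolx [-0.006 -0.002 -1.   ] w 90.1 q [-0.56  0.44  1.43 -0.    1.28 -0.68] F [-0.2 -0.8  0.7]
shift cm [ 20.36   3.04 -34.49] turn deg -0.2 alt 179.8
[-0.045 -0.008 -0.035]
```

View pics/b14.png

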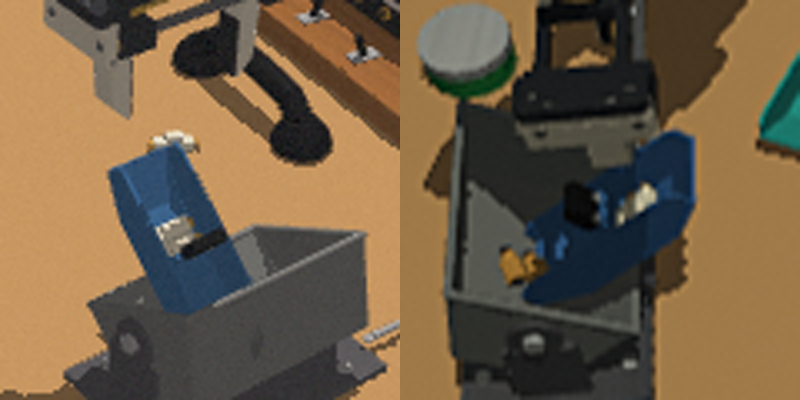

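View pics/b14w.png

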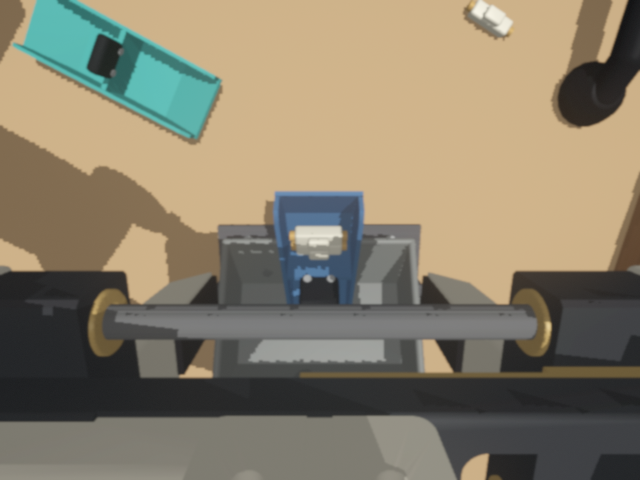

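```bash
python3 - <<'E'
from h import *
for n,(a,b,c,d) in {"side":(345,265,405,325),"scene":(200,205,260,265),"wrist":(250,170,390,310)}.items():
    f,K,T=cam(n); cv2.imwrite(f"pics/c_{n}.png",cv2.resize(f[b:d,a:c],(600,600),interpolation=cv2.INTER_CUBIC))
E
```

```text
(no output)
```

View pics/c_side.png

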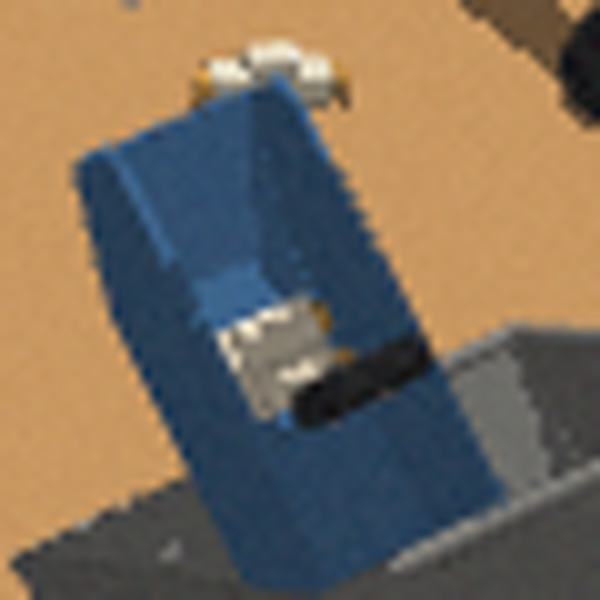

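View pics/c_scene.png

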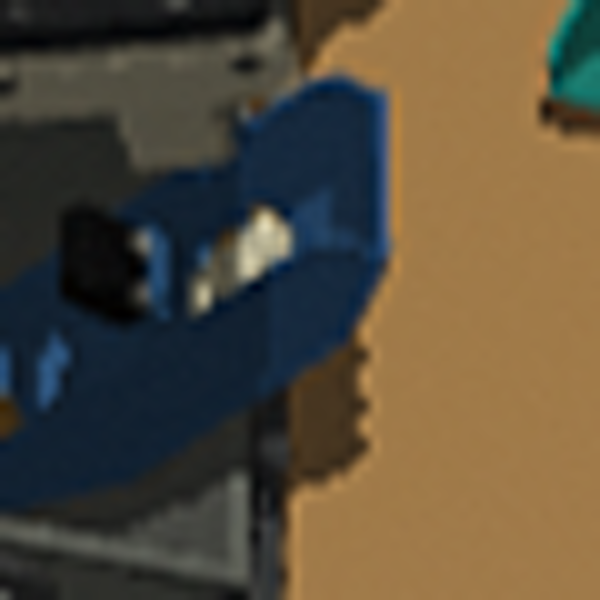

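View pics/c_wrist.png

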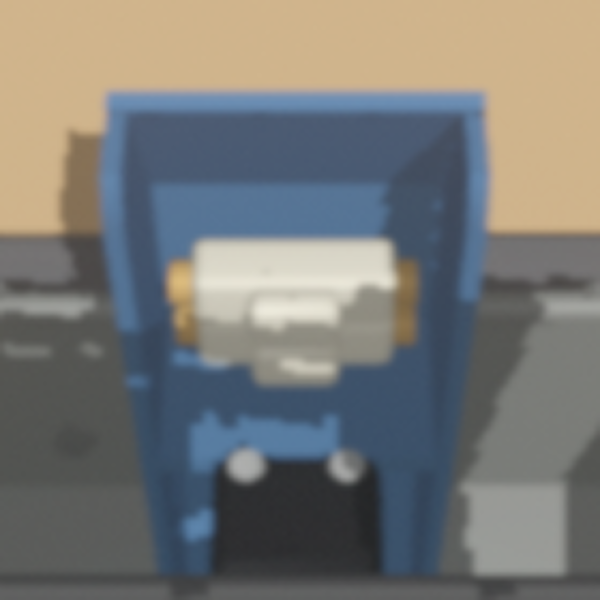

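```bash
cat > fit.py <<'E'
from h import *
from scipy.optimize import least_squares
obs=[("wrist",(78,28,20),(108,95)),("wrist",(78,-28,20),(485,95)),("wrist",(78,28,36),(103,168)),("wrist",(78,-28,36),(489,168)),
("side",(78,28,20),(80,165)),("side",(78,-28,20),(275,85)),("side",(42,28,0),(115,320)),
("scene",(78,28,20),(385,95)),("scene",(78,-28,20),(390,250)),("scene",(42,-28,0),(268,395))]
off={"side":(345,265,10),"scene":(200,205,10),"wrist":(250,170,600/140)}
C={n:cam(n)[1:] for n in off}
def pose(p): return R.from_euler('ZYX',[p[3],p[4],p[5]]).as_matrix(),np.array(p[:3])
def res(p):
    M,t=pose(p); r=[]
    for n,X,uv in obs:
        o=off[n]; m=np.array(uv)/o[2]+o[:2]
        r+=list((proj(M@np.array(X)+t,*C[n])[0]-m))
    return np.array(r)
s=least_squares(res,[515,-240,80,np.radians(97),-0.9,0],loss='soft_l1')
print(s.x[:3].round(1),np.degrees(s.x[3:]).round(1)); 
for o,r in zip(obs,res(s.x).reshape(-1,2)): print(o[0],o[1],r.round(1))
M,t=pose(s.x)
for X in [(78,0,20),(55,0,18),(50,0,22),(42,0,0),(0,0,0),(0,0,46),(-78,0,20)]: print(X,(M@np.array(X)+t).round(1))
E
python3 fit.py
```

```text
[ 519.9 -255.5   66. ] [ 97.7 -32.3  -1.1]
wrist (78, 28, 20) [0.6 0.1]
wrist (78, -28, 20) [-0.2  0.2]
wrist (78, 28, 36) [-0.8 -0.2]
wrist (78, -28, 36) [ 0.5 -0. ]
side (78, 28, 20) [-0.6 -0.1]
side (78, -28, 20) [-2.2  0.1]
side (42, 28, 0) [0.6 0.1]
scene (78, 28, 20) [-0.7  0.3]
scene (78, -28, 20) [-1.   1.4]
scene (42, -28, 0) [ 5.8 -4.3]
(78, 0, 20) [ 512.1 -200.8  124.6]
(55, 0, 18) [ 514.6 -219.   110.6]
(50, 0, 22) [ 515.4 -225.3  111.3]
(42, 0, 0) [ 515.1 -220.3   88.4]
(0, 0, 0) [ 519.9 -255.5   66. ]
(0, 0, 46) [ 522.3 -280.   104.9]
(-78, 0, 20) [ 529.7 -331.5   41.3]
```

```bash
sed -i 's/("scene",(42,-28,0),(268,395))/("scene",(42,-28,0),(350,338)),("scene",(-42,-28,0),(130,482))/' fit.py; python3 fit.py
```

```text
[ 518.9 -249.6   61.7] [ 97.7 -37.3  -0.8]
wrist (78, 28, 20) [ 0.4 -0.6]
wrist (78, -28, 20) [-0.2 -0.9]
wrist (78, 28, 36) [-0.6  0.7]
wrist (78, -28, 36) [0.4 0.5]
side (78, 28, 20) [-0.8 -0.3]
side (78, -28, 20) [-2.4 -0.1]
side (42, 28, 0) [-0.5 -0.3]
scene (78, 28, 20) [-0.6  0.1]
scene (78, -28, 20) [-0.7  1.3]
scene (42, -28, 0) [-0.8  1.5]
scene (-42, -28, 0) [-0.4  0.3]
(78, 0, 20) [ 511.9 -200.2  124.9]
(55, 0, 18) [ 514.3 -217.1  109.3]
(50, 0, 22) [ 515.1 -223.4  109.5]
(42, 0, 0) [ 514.4 -216.5   87.1]
(0, 0, 0) [ 518.9 -249.6   61.7]
(0, 0, 46) [ 522.1 -277.3   98.2]
(-78, 0, 20) [ 528.6 -323.1   30.3]
```

```bash
cat >> fit.py <<'E'
for X in [(-78,28,20),(-78,-28,20),(-78,28,36),(-78,-28,36),(-42,28,3),(-42,-28,3)]:
    print(X,(M@np.array(X)+t).round(0),proj(M@np.array(X)+t,*C["scene"]).round(1))
f=cam("scene")[0]; cv2.imwrite("pics/d_scene.png",cv2.resize(f[220:270,170:235],None,fx=12,fy=12,interpolation=cv2.INTER_CUBIC))
E
python3 fit.py|tail -6
python3 -c "
from h import *
plan([515.2,-223,109.5],7.5)"
```

```text
(-78, 28, 20) [ 501. -327.   30.] [[198.7 239.7]]
(-78, -28, 20) [ 556. -320.   31.] [[198.  256.2]]
(-78, 28, 36) [ 502. -336.   43.] [[194.2 237.4]]
(-78, -28, 36) [ 558. -329.   43.] [[193.4 254. ]]
(-42, 28, 3) [ 496. -288.   38.] [[212.  236.6]]
(-42, -28, 3) [ 551. -281.   39.] [[211.7 253. ]]
t 20.15 grip [ 515.9 -236.2  226.1] jaw 7.0 toolx [-0.006 -0.002 -1.   ] w 92.2 q [-0.56  0.44  1.43 -0.01  1.28 -0.68] F [0.5 0.7 0.1]
shift cm [11.65  0.17 -1.33] turn deg -0.5 alt 179.5
```

View pics/d_scene.png

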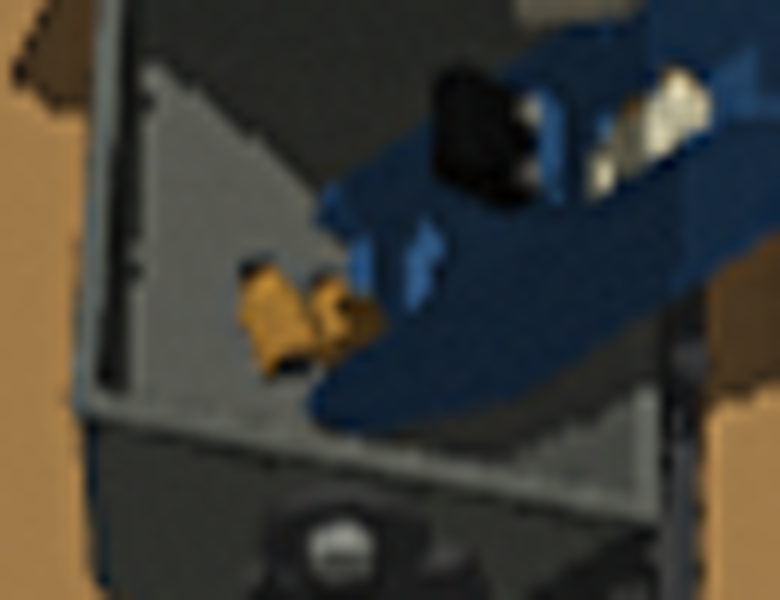

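Call:
arm_command([
  [3,0.1,-0.5,0,1],
  [6,0.1,-1,0,1],
  [8.5,0.1,-1.3,-0.5,1],
  [10.3,0.1,-1.3,-0.5,1],
  [11.3,0.1,-1.3,-0.5,1],
  [11.6,0.1,-1.3,-0.5,1],
  [11.6,0.1,-1.3,-0.5,1],
])

```text
time: 20.85
tool_pos: [515.7, -223.3, 269.5]
tcp_rot: [-1.417, 1.564, -2.857]
contact_force: [-0.0, -0.5, 0.2]
grip_width: 91.6
```

```bash
python3 look.py b15 320,230,440,350 165,180,265,280; python3 - <<'E'
from h import *
f,K,T=cam("wrist"); cv2.imwrite("pics/b15w.png",f)
E
```

```text
t 20.85 grip [ 514.8 -223.6  110.3] jaw 7.5 toolx [-0.006 -0.002 -1.   ] w 91.6 q [-0.54  0.55  1.6  -0.01  1.   -0.67] F [-0.  -0.5  0.2]
shift cm [  8.77   3.21 -33.19] turn deg 0.3 alt -179.7
[-0.082  0.037  0.026]
```

View pics/b15.png

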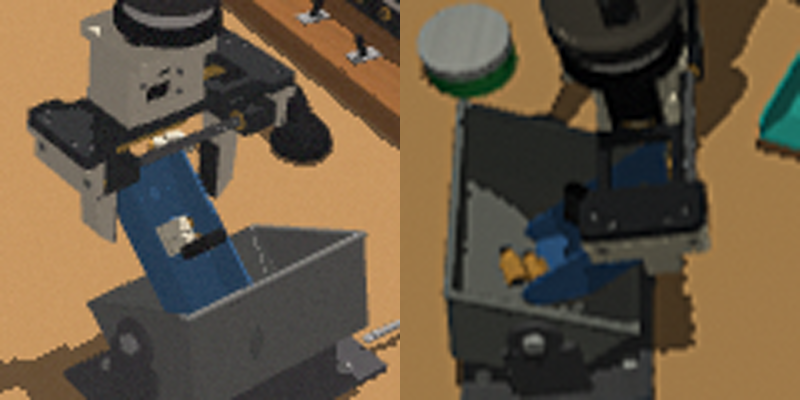

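View pics/b15w.png

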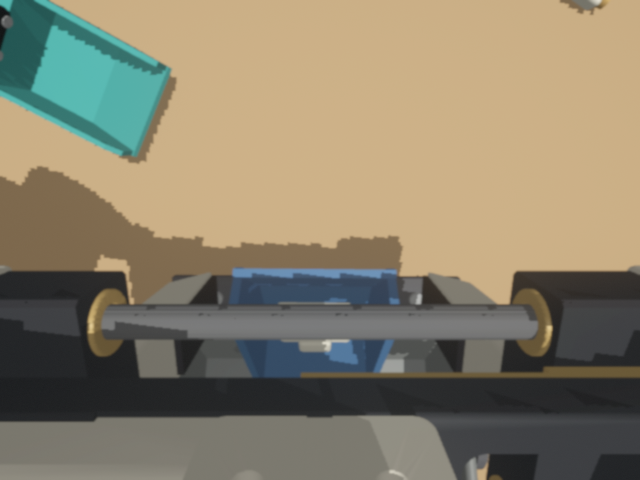

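Call:
arm_command([
  [0,0,0,0,0.72],
  [0,0,0,0,0.63],
  [0,0,0,0,0.5],
  [0,0,0,0,0.4],
  [0,0,0,0,0.4],
  [0,0,0,0,0.4],
])

```text
time: 21.6
tool_pos: [515.7, -223.3, 270.2]
tcp_rot: [-1.27, 1.565, -2.711]
contact_force: [-1.3, 0.1, 0.4]
grip_width: 56.1
```

Call:
arm_command([
  [-0.4,0,0,0,0.4],
  [-1,0,0,0,0.4],
  [-2,0,0,0,0.4],
  [-3,0,0,0,0.4],
  [-4,0,0,0,0.4],
  [-5,0,0,0,0.4],
  [-6,0,0,0,0.4],
  [-6.5,0,0,0,0.4],
  [-6.5,0,0,0,0.4],
])

```text
time: 22.5
tool_pos: [516.2, -223.1, 336.2]
tcp_rot: [-0.995, 1.566, -2.435]
contact_force: [1.1, -0.5, -4.4]
grip_width: 55.9
```

```bash
python3 look.py b16 310,200,450,340 150,150,270,270
```

```text
t 22.5 grip [ 515.6 -223.6  177. ] jaw 7.5 toolx [-0.004 -0.003 -1.   ] w 55.9 q [-0.54  0.47  1.52 -0.01  1.15 -0.67] F [ 1.1 -0.5 -4.4]
shift cm [ 15.39   3.14 -33.24] turn deg 0.3 alt -179.7
[0.027 0.028 0.035]
```

View pics/b16.png

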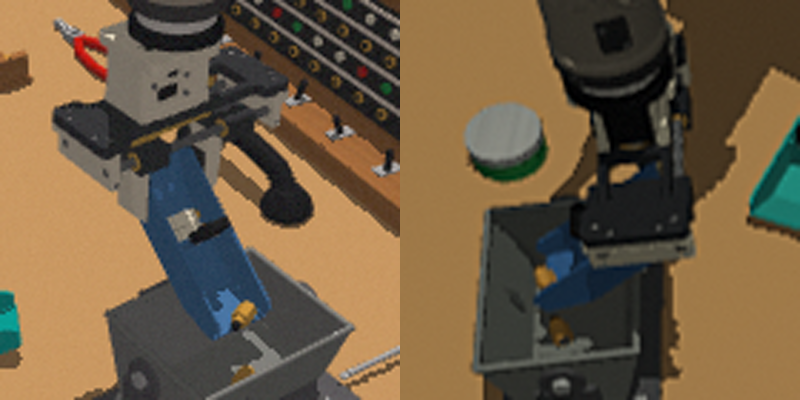

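Call:
arm_command([
  [0,0,0,0,0.605],
  [0,0,0,0,0.61],
  [0,0,0,0,0.61],
  [0,0,0,0,0.4],
  [0,0,0,0,0.4],
])

```text
time: 23.1
tool_pos: [516.0, -223.0, 334.9]
tcp_rot: [-1.342, 1.565, -2.783]
contact_force: [0.1, -0.3, -4.5]
grip_width: 56.1
```

```bash
python3 look.py b17 310,200,450,340 150,150,270,270
```

```text
t 23.1 grip [ 515.1 -223.4  175.7] jaw 7.5 toolx [-0.006 -0.002 -1.   ] w 56.1 q [-0.54  0.47  1.52 -0.01  1.15 -0.67] F [ 0.1 -0.3 -4.5]
shift cm [ 15.31   3.22 -33.18] turn deg 0.3 alt -179.7
[0.051 0.05  0.021]
```

View pics/b17.png

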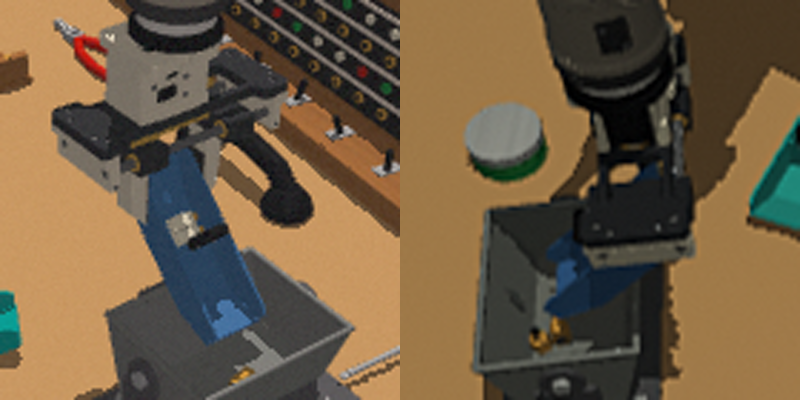

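Call:
arm_command([
  [-1,0,0,0,0.4],
  [-3,0,0,0,0.4],
  [-5,0,0,0,0.4],
  [-7.5,0,0,0,0.4],
  [-9.5,0,0,0,0.4],
  [-11,0,0,0,0.4],
  [-12,0,-0.5,0,0.4],
  [-12,0,-1.5,0,0.4],
  [-12,0,-3,0,0.4],
  [-12,0,-5,0,0.4],
])

```text
time: 24.2
tool_pos: [509.7, -172.0, 453.8]
tcp_rot: [-1.57, 1.563, -3.011]
contact_force: [-0.5, -0.6, -3.6]
grip_width: 55.8
```

```bash
python3 look.py b18 310,160,450,300 150,150,270,270; python3 -c "
from h import *
plan([507,120,200],7.2)"
```

```text
t 24.2 grip [ 508.5 -172.1  294.6] jaw 7.4 toolx [-0.008 -0.001 -1.   ] w 55.8 q [-0.47  0.33  1.4  -0.    1.42 -0.6 ] F [-0.5 -0.6 -3.6]
shift cm [ 27.23   3.3  -28.  ] turn deg 0.2 alt -179.8
[ 0.083  0.    -0.004]
t 24.3 grip [ 508.4 -170.1  294.9] jaw 7.6 toolx [-0.008  0.    -1.   ] w 55.7 q [-0.46  0.33  1.4  -0.    1.42 -0.6 ] F [-0.2  0.3 -4.2]
shift cm [  9.5    3.77 -28.76] turn deg 0.4 alt -179.6
```

View pics/b18.png

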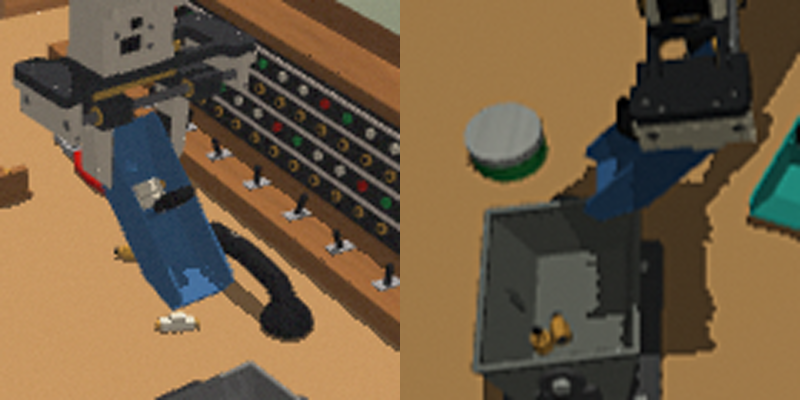

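Both protectors lie on the bin floor and the carriers are in place. Next I'll carry the dish back over the clear counter.

Call:
arm_command([
  [1,0.2,-2,0,0.4],
  [2,0.6,-5,0,0.4],
  [3,1,-8.5,0,0.4],
  [4,1.5,-12,0,0.4],
  [5,2,-15.5,0,0.4],
  [6,2.5,-19,0,0.4],
  [7,3,-22.5,0,0.4],
  [8,3.4,-25.5,0,0.4],
  [9,3.7,-27.7,0,0.4],
  [9.5,3.8,-28.7,0,0.4],
])

```text
time: 25.3
tool_pos: [507.7, 121.5, 357.7]
tcp_rot: [-1.746, 1.561, 3.102]
contact_force: [0.0, -0.3, -4.1]
grip_width: 55.8
```

Call:
arm_command([
  [1,0,0,0,0.4],
  [2.5,0,0,0,0.4],
  [4,0,0,0,0.4],
  [5,0,0,0,0.4],
  [5.5,0,0,0,0.4],
  [5.5,0,0,0,0.4],
])

```text
time: 25.9
tool_pos: [507.1, 121.1, 302.1]
tcp_rot: [-1.721, 1.559, 3.126]
contact_force: [0.4, -0.4, -3.5]
grip_width: 55.8
```

```bash
python3 look.py b19 260,150,380,270 280,150,400,270
```

```text
t 25.9 grip [505.3 121.1 142.9] jaw 7.7 toolx [-0.011  0.    -1.   ] w 55.8 q [ 0.09  0.44  1.68  0.    1.03 -0.05] F [ 0.4 -0.4 -3.5]
shift cm [12.09 -0.24  1.14] turn deg 0.5 alt -179.5
[ 0.042  0.05  -0.036]
```

View pics/b19.png

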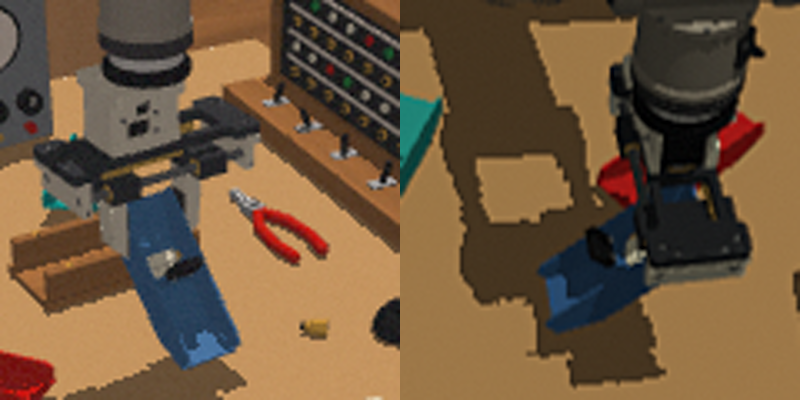

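Call:
arm_command([
  [1,0,0,0,0.4],
  [2,0,0,0,0.4],
  [3,0,0,0,0.4],
  [4,0,0,0,0.4],
  [4.5,0,0,0,0.4],
  [5,0,0,0,0.4],
])

```text
time: 26.6
tool_pos: [506.9, 121.4, 252.5]
tcp_rot: [-1.765, 1.561, 3.083]
contact_force: [-4.0, 5.6, 9.9]
grip_width: 56.0
```

Call:
arm_command([
  [0.5,0,0,0,0.4],
  [1,0,0,0,0.4],
  [1.5,0,0,0,0.4],
])

```text
time: 26.9
tool_pos: [507.4, 122.3, 238.9]
tcp_rot: [-2.037, 1.565, 2.811]
contact_force: [-1.5, 5.2, 5.7]
grip_width: 56.0
```

```bash
python3 look.py b20 260,170,380,290 280,170,400,290
```

```text
t 26.9 grip [506.5 122.6  79.7] jaw 7.7 toolx [-0.006  0.002 -1.   ] w 56.0 q [ 0.09  0.53  1.74  0.    0.88 -0.05] F [-1.5  5.2  5.7]
shift cm [ 5.77 -0.49  1.26] turn deg 0.5 alt -179.5
[0.339 0.097 0.04 ]
```

View pics/b20.png

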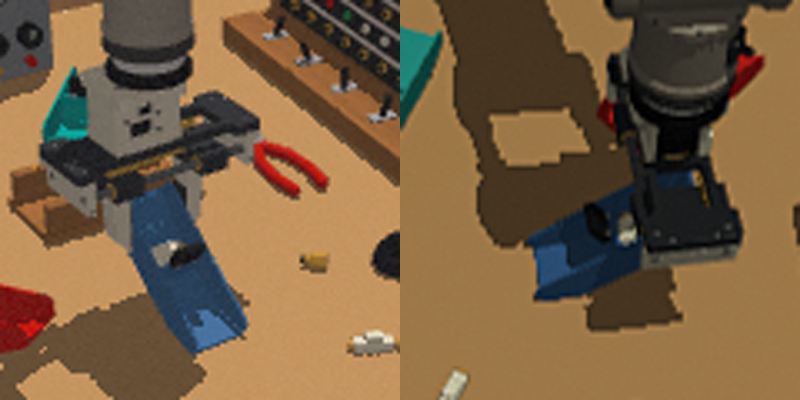

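Call:
arm_command([
  [0.5,0,0,0,0.4],
  [1,0,0,0,0.4],
  [1.5,0,0,0,0.4],
  [2,0,0,0,0.4],
  [2.5,0,0,0,0.4],
  [3,0,0,0,0.4],
  [3.5,0,0,0,0.4],
  [4,0,0,0,0.4],
  [4.3,0,0,0,0.4],
])

```text
time: 27.9
tool_pos: [507.3, 122.2, 195.2]
tcp_rot: [-1.96, 1.565, 2.888]
contact_force: [-0.1, 5.1, 4.2]
grip_width: 55.5
```

```bash
python3 look.py b21 260,180,380,300 280,180,400,300
```

```text
t 27.9 grip [506.4 122.5  36. ] jaw 7.8 toolx [-0.006  0.002 -1.   ] w 55.5 q [ 0.09  0.6   1.77  0.    0.77 -0.05] F [-0.1  5.1  4.2]
shift cm [ 1.4  -0.5   1.24] turn deg 0.6 alt -179.4
[ 0.248 -0.081  0.065]
```

View pics/b21.png

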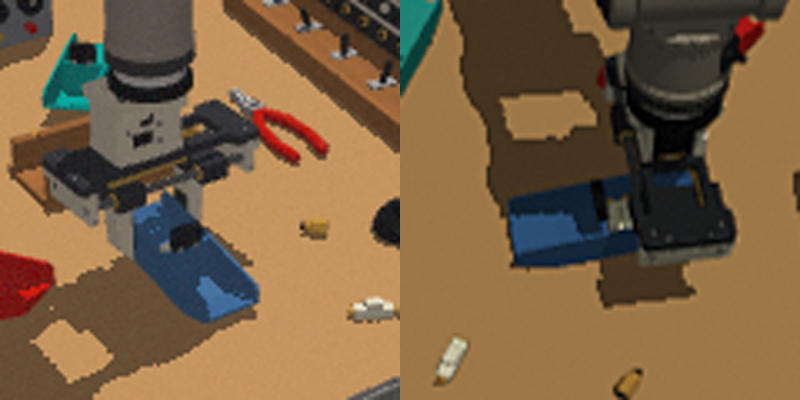

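Call:
arm_command([
  [0.3,0,0,0,0.4],
  [0.6,0,0,0,0.4],
  [0.9,0,0,0,0.4],
  [1.1,0,0,0,0.4],
  [1.2,0,0,0,0.4],
])

```text
time: 28.5
tool_pos: [507.1, 122.0, 182.7]
tcp_rot: [-1.864, 1.564, 2.984]
contact_force: [-0.4, 4.9, 4.0]
grip_width: 55.9
```

```bash
python3 look.py b22 260,180,380,300 280,180,400,300
```

```text
t 28.5 grip [506.  122.2  23.5] jaw 7.8 toolx [-0.007  0.001 -1.   ] w 55.9 q [ 0.09  0.62  1.78  0.    0.75 -0.05] F [-0.4  4.9  4. ]
shift cm [ 0.15 -0.47  1.22] turn deg 0.6 alt -179.4
[ 0.149 -0.077  0.015]
```

View pics/b22.png

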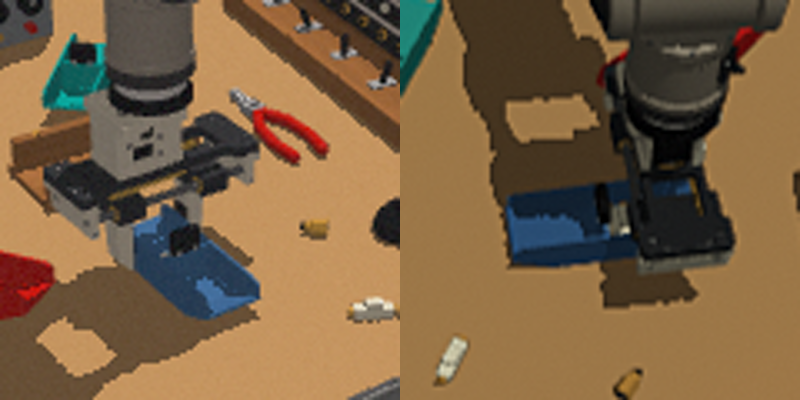

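Call:
arm_command([
  [0.1,0,0,0,0.4],
  [0.2,0,0,0,0.4],
  [0.2,0,0,0,0.6],
  [0.2,0,0,0,0.605],
  [0.2,0,0,0,0.61],
  [0.2,0,0,0,0.63],
  [0.2,0,0,0,0.7],
  [0.2,0,0,0,0.85],
  [0.2,0,0,0,1],
  [0.2,0,0,0,1],
])

```text
time: 29.6
tool_pos: [507.1, 121.9, 180.7]
tcp_rot: [-1.846, 1.564, 3.002]
contact_force: [0.5, 0.5, -0.2]
grip_width: 83.8
```

Call:
arm_command([
  [-1,0,0,0,1],
  [-4,0,0,0,1],
  [-8,0,0,0,1],
  [-12,0,0,0,1],
  [-16,0,0,0,1],
  [-18,0,0,0,1],
  [-18,0,0,0,1],
])

```text
time: 30.3
tool_pos: [508.7, 121.8, 364.8]
tcp_rot: [2.591, 1.569, 1.156]
contact_force: [1.1, 0.4, -0.6]
grip_width: 91.7
```

```bash
python3 look.py b23 280,200,360,280 290,190,370,270;python3 - <<'E'
from h import *
f,K,T=cam("scene"); cv2.imwrite("pics/f_scene.png",f)
f,K,T=cam("side"); cv2.imwrite("pics/f_side.png",f)
f,K,T=cam("wrist"); cv2.imwrite("pics/f_w.png",f)
E
```

```text
t 30.3 grip [508.8 122.1 205.6] jaw 7.8 toolx [ 0.001  0.002 -1.   ] w 91.7 q [ 0.09  0.37  1.59  0.    1.17 -0.05] F [ 1.1  0.4 -0.6]
shift cm [18.36 -0.77  1.2 ] turn deg 0.6 alt -179.4
[-0.046  0.023  0.004]
```

View pics/b23.png

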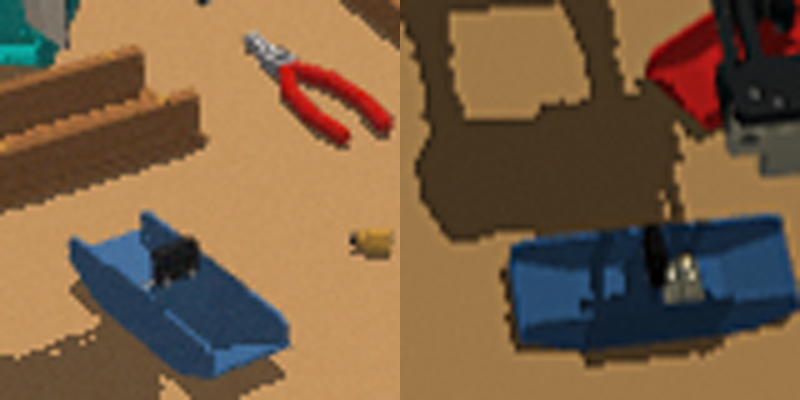

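View pics/f_scene.png

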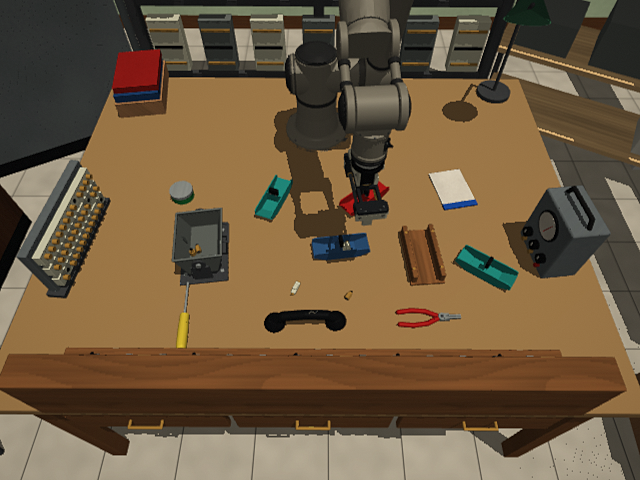

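View pics/f_side.png

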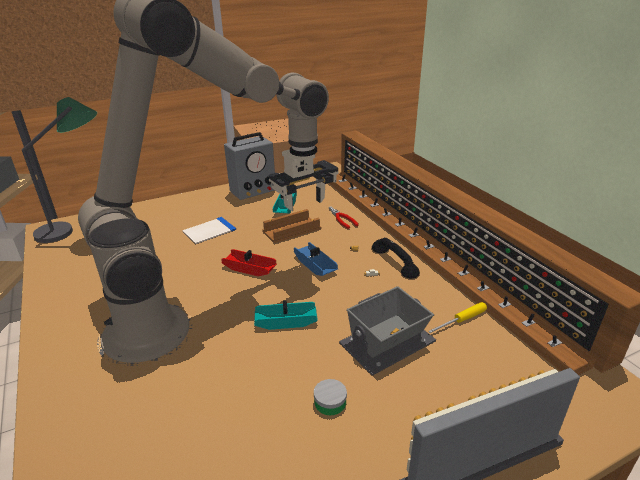

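View pics/f_w.png

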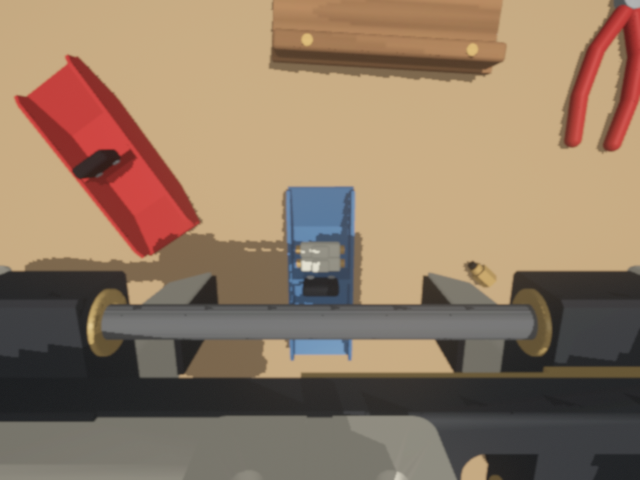

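```bash
python3 -c "
from plant import bot
print(bot.close_job())"
```

```text
the job is handed in; nothing more can be done
None
```

The job is done and handed in at about 30 s, with one unplanned event: the dish slipped out of the loosened grip while I was tipping it.

- **Setting down:** I lifted the dish by its tab and turned it. I set it on the clear counter with the brass end towards the bin and let go.
- **Tipping:** I gripped it again by the side walls near the carrier end and carried it over the bin. I tipped it by easing the grip briefly so it swung under its own weight.
- **The slip:** at about 50 degrees one easing lasted too long and the dish dropped. It came to rest leaning in the bin mouth, with both carriers still in their compartment. I fitted its pose from the images, with residuals mostly within about 1.5 pixels (one at 2.4), gripped it again and lifted it. One protector was already in the bin, and one more easing let the second slide in.
- **Levelling:** I laid the dish back on the counter by lowering its brass lip first and pressing down with about 10 N. Then I let go and moved clear.

**Last checks:** the final pictures show:
- both protectors in the bin, which hangs level
- both white carriers in their own compartment
- the dish flat on the counter, out of its rest
- the bystanders where they started, as far as I can see
- the gripper well clear, reading no contact force

I judged that the dish is level and that the bystanders are unmoved by eye only; I did not measure either. The tip stayed near 50 degrees by eye, below the suggested 60 to 70, but both protectors came out.

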